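Show a scanner wand to the inspection camera and clip it into its cradle

TASK

Pick up the scanner wand and, holding it level at lens height with the face being shown right above the cross mark of the inspection camera, show the camera first its left side (the one with the round steel cap), then its nose end, then its right side, squarely and for about half a second each. Then lay it in the steel cradle with the nose through the notched end wall, let go, and flip both hinged clips fully down over it. Do not bump the camera and leave everything else where it is.

Things in the scene. Friction and masses are not known exactly. Their poses are not given: they have to be found in the camera images.
- wand_center (a point): centre (half-way up) of the loose grey scanner wand, about 0.2 to 0.35 kg (all sizes in mm): a rounded bar 150 long (x), 36 wide (y), 44 high (z), lying on its flat underside with this point 22 above it; x points to the slim steel nose (22 wide, 22 high, 40 beyond the bar's end, its underside 15 above the bar's), y to the wand's left, z up. Grip it across the 36 mm width at the middle.
- wand_left (a point): middle of the left side face, 18 to +y of wand_center (a round steel cap, 16 across, 2 proud, sits on this side 35 behind the middle; it is the only cap)
- wand_right (a point): middle of the plain right side face, 18 to -y of wand_center
- wand_nose (a point): the nose end of the wand, 115 to +x of wand_center
- inspector: fixed inspection camera: a white housing 130 wide, 210 high, whose black round lens (64 across) looks along -x, its centre 160 above the table; origin on the table right below the lens face; a base plate 12 high, 160 wide, reaches from 130 in front of the lens face to 150 behind it; x points from the viewing spot into the lens
- focus (a point): the viewing spot, on the lens axis 80 in front of the lens face, 160 above the table, right above the centre of the dark cross on the base plate; axes as the inspector's. The face being shown has its middle here (the nose end: wand_nose here) and faces the lens, the wand level and top up
- cradle: fixed steel cradle: base plate 200 (x) by 100 (y) by 6 high, origin at the middle of its underside. Two saddles at x = -64 and +64, each 20 long, with rubber floors 14 above the table between cheeks 46 apart that flare at the top (50 high); nothing stands between the saddles (|x| < 54). Solid end wall at x = -94 and a wall with a 34 wide notch for the nose at x = +94, both 40 high
- bed (a point): middle of the cradle at the height of the saddle floors, 14 above the table; axes as the cradle's. The laid wand has its centre 22 above this, its x along the cradle's x, 5 play to either side
- clip_nose_hinge (a point): hinge axis (along the cradle's x) of the clip at the nose end, at x = +64, y = +42, z = 62 of the cradle
- clip_tail_hinge (a point): hinge axis of the clip at the tail end, at x = -64, y = +42, z = 62 of the cradle
- clip_nose_tip (a point): point on the nose-end clip bar, 68 from its hinge, near the tab
- clip_tail_tip (a point): point on the tail-end clip bar, 68 from its hinge, near the tab
- clip_nose (a joint): flat steel clip bar, 14 wide, 5 thick, 77 long from hinge to the end of its upturned tab; one of the two hinged on the cradle's +y side. 0: fully down, lying across the wand to -y, 2 above it; pi/2: upright; starts open leaning outward to +y (1.7 to 2.05). Stiff hinge: stays where it is left, moves with about 1 N at the tab
- clip_tail (a joint): the other clip, the same, at the tail end
- mirror: loose steel dental mirror lying flat, about 150 long, 10 high; origin at its underside; bystander
- scaler: loose steel double-ended scaler lying flat, about 170 long, 10 high; origin at its underside; bystander
- dish: loose small steel bowl, 84 across, 30 high; origin at its underside; bystander
- spray: loose bottle, 68 across, 170 high; origin at its underside; bystander
- tipbox: loose cardboard box of tips, 90 x 120 x 60; origin at its underside; bystander
- beaker: loose clear cup, 80 across, 90 high; origin at its underside; bystander
- jar: loose glass jar, 64 across, 75 high; origin at its underside; bystander
There are look-alikes about, which are no part of the job. What is shaped like the cradle but yellow is not meant.

How it is judged:
On the way, in this order (a step that is already met when the one before it is completed fails the run):
1. the left side is shown squarely to the lens at the viewing spot (x of wand_left in the frame of focus between -0.02 and 0.02 m and y of wand_left in the frame of focus between -0.02 and 0.02 m and z of wand_left in the frame of focus between -0.02 and 0.02 m and angle between wand_center's own z axis and vertical below 0.25 rad and angle between the y axis of wand_center and the x axis of inspector, either way round below 0.25 rad and y of wand_nose in the frame of focus below -0.05 m), for 0.3 s.
2. the nose end is shown squarely to the lens at the viewing spot (x of wand_nose in the frame of focus between -0.02 and 0.02 m and y of wand_nose in the frame of focus between -0.02 and 0.02 m and z of wand_nose in the frame of focus between -0.02 and 0.02 m and angle between wand_center's own z axis and vertical below 0.25 rad and angle between the x axis of wand_center and the x axis of inspector, either way round below 0.25 rad and x of wand_center in the frame of focus below -0.08 m), for 0.3 s.
3. the right side is shown squarely to the lens at the viewing spot (x of wand_right in the frame of focus between -0.02 and 0.02 m and y of wand_right in the frame of focus between -0.02 and 0.02 m and z of wand_right in the frame of focus between -0.02 and 0.02 m and angle between wand_center's own z axis and vertical below 0.25 rad and angle between the y axis of wand_center and the x axis of inspector, either way round below 0.25 rad and y of wand_nose in the frame of focus above 0.05 m), for 0.3 s.
4. the wand lies in the cradle, nose through the notch (x of wand_center in the frame of bed between -0.02 and 0.02 m and y of wand_center in the frame of bed between -0.009 and 0.009 m and z of wand_center in the frame of bed between 0.015 and 0.028 m and x of wand_nose in the frame of bed above 0.085 m and angle between the z axis of wand_center and the z axis of cradle, either way round below 0.12 rad), for 0.2 s.
At the end, for the whole second after the job is handed in: The wand lies on the saddle floors, nose through the notch (centre within 20 mm along and 9 mm across the cradle, level within 0.12 rad), both clips below 0.12 rad. Before: left, nose and right shown in that order, within 20 mm of the viewing spot and 0.25 rad of square, 0.3 s each (all of step 4 and value of joint each of clip_nose, clip_tail below 0.12 rad); the robot touches nothing.
It fails at once if the inspection camera is bumped (over 5 N) (contact force between anything else and inspector above 5 N).
It fails at once if a bystander is moved by more than 25 mm (distance of any of mirror, scaler, dish, spray, tipbox, beaker, jar from where it was at the start of the episode above 0.025 m).
It also fails if it takes over 72 s, if anything falls off the work surface, if the arm or the gripper's body presses on something with over 40 N, if the wrist force passes 120 N, or if a joint passes its speed limit or range.

ROBOT

A 6-joint arm with a two-finger parallel gripper is mounted at the origin on the work surface. World frame = base frame: x ahead of the robot, y to its left, z up, the work surface at z = 0. Lengths are in m, angles in rad, forces in N, time in s.
With the tool pointing down it reaches from about 0.375 to 0.9 m from the base axis. Payload 3.1 kg.
Tool frame: the origin (TCP) lies on the centre line of the jaws, within the pads' length; the fingertips stand 25 mm ahead of it and the grasp point (between the pads) lies 6 mm ahead of it (manip.tips_ahead is the distance from the TCP to the fingertips, in m); z points along the fingers, y is the direction in which the jaws open and shut (so a half turn about z gives the same grasp; the last joint's range is limited). The gripper opens to 85 mm and grips with 20 to 120 N. Pads are 22 mm wide; open, the fingers measure 114 mm over their backs; the gripper's body (76 mm by 85 mm) begins 54 mm behind the grasp point. The pads swing forward as they close: fully open they stand 13 mm farther back than shut.
Start: joints at [-1.313, 0.527, 1.433, -0, 1.181, -0.178], TCP at [0.264, -0.567, 0.256] pointing down, gripper open.
Joint ranges: [-3.08, 3.08], [-0.75, 2.2], [0.22, 2.44], [-1.43, 4.57], [0, 2.65], [-2.85, 2.85]. Speed limits (rad/s): [2.79, 2.79, 3.14, 3.14, 3.14, 3.14].

INTERFACE

Orientations are given as a unit quaternion [x, y, z, w].
In Python, from station import manip gives the robot as it stands.
- The arm moves only by the tool play_rows, never from a script. Its argument "steps" is a list that holds one entry, the list of rows, each a list of 6 numbers: the shift along the tool's x, y, z in m, then the turn, a rotation vector about the tool's x, y, z in degrees. In form: [[[x, y, z, rx, ry, rz], ...]]. A call has 1 to 10 rows; each row shifts and turns the commanded pose from where the row before left it, along the tool's axes as they then stand; what a row does not reach is not made up. A row lasts 1/8 s, in which the tool goes at most 62.5 mm and 10.7 degrees, less where a joint would pass 70% of its speed; a pose out of reach is approached as far as the arm can. A call is refused whole if a number of a shift passes 0.0625 or a number of a turn 10.7, either way. A call with a gripper value outside its range is refused whole. "fingers" is the opening, from 0 (shut) to 1 (fully open), set as the call begins (left out, the last holds). The fingers move at their own pace and stop on an object; "squeeze" is the grip in N (left out, the last holds). Time passes only in rows, so rows that do not move let the fingers close. It gives the time, the measured TCP pose, the force and the opening at its end, in the units of the state.
- manip.sense(): the state, without advancing time (a new reading comes with each control period).
- manip.snapshot(name): name is "side" or "top"; returns a dict with "img" (384x512x3 uint8, red, green, blue), "K" (3x3 intrinsics, pixels), "k1" (the pictures are not rectified: a ray, as slopes to the right and down, at radius r is drawn at 1 + k1 r^2 times it, then the intrinsics apply), "world_from_camera" (4x4, takes a point from camera to world coordinates). Camera axes: x right, y down, z forward; pixel columns grow to the right and rows downward; lengths in m; the calibration is good to about 2 mm. A picture is of the moment at which its call begins. There is no depth.
- manip.sign_off(): hands the job in, once; it reports no verdict.
Trained networks look in a picture, given as the dict that the camera call returned (one of the last four; its "shot" number tells which), for a name from the list of things; names that differ only in an ending like _2 or _b are one class to them, and where a whole thing is asked for, a point or a joint stands for the part that bears it (a point fixed in the world has none). Each returns a list of dicts, best first, with "score" (0 to 1); they miss things now and then, are a little off and sometimes report something else, mostly with a low value. They report only what shows in the picture. A call takes as long as a camera call. They do not tell look-alikes from the thing itself.
- manip.regions_of(label, picture): "pixels" (384x512 bool, what is visible of it) and "rect" ([left, top, right, bottom] in pixels, round what is visible of it).
- manip.pinpoint(label, picture): "point" ([column, row] in pixels: a listed point, or the origin of a listed thing).
The state is a dict: "t": time; "q": joint angles; "qd": joint speeds; "tau": joint torques, N m; "tcp_pos": TCP position; "tool_rot": TCP orientation; "force": force on the tool from outside, world axes, zero at the start; "ft_torque": the same for the moment, N m; "finger_gap": opening from 0.0 (shut) to 1.0 (fully open).
Only numpy, scipy, OpenCV 4.12 (cv2) and the standard library are available. Lean on these libraries where they do the work, as an engineer would, in place of code of your own. Each camera call takes 0.05 s, during which the arm holds its last target.

## Working session

There is one attempt and no reset: what is moved stays moved. The work goes in short steps, Python scripts to look and compute and a tool call to move; the robot and the scene stay as the last step left them, time stands still between calls to the robot, and variables do not carry over. Pictures are saved under pics/ and viewed, and the job is handed in when it is done.

Besides the shell and the picture viewer there is one more tool, called after "Call:" as name(argument=value, ...) on one line, values as JSON. play_rows: Moves the arm, as the interface text tells. Its arguments: {"type":"object","properties":{"steps":{"type":"array"},"fingers":{"type":"number"},"squeeze":{"type":"number"}},"required":["steps"]}

```bash
ls; mkdir -p pics
python3 - <<'E'
from station import manip
import cv2, pickle
print(manip.sense())
d={}
for n in ("side","top"):
    s=manip.snapshot(n); d[n]=s
    cv2.imwrite(f"pics/{n}0.png",s["img"][:,:,::-1]); print(n,s["K"],s["k1"],s["world_from_camera"],s["shot"])
pickle.dump(d,open("s0.pkl","wb"))
for n in d:
  for l in ["wand_center","wand_nose","wand_left","wand_right","inspector","focus","cradle","bed","clip_nose_hinge","clip_tail_hinge","clip_nose_tip","clip_tail_tip"]:
    print(n,l,[(round(r["score"],2),[round(float(v)) for v in r["point"]]) for r in manip.pinpoint(l,d[n])][:4])
E
```

```text
pics
{'t': 0.0, 'q': array([-1.31346474e+00,  5.28457627e-01,  1.43393105e+00,  1.61485244e-05,
        1.18137211e+00, -1.78475608e-01]), 'qd': array([-1.94071616e-05, -1.65775391e-03,  1.15432333e-03, -7.43590772e-04,
        1.10219137e-03, -4.07638595e-04]), 'tau': array([ 1.85778840e-04, -4.42346764e+01, -1.78025526e+01, -5.54591099e-05,
        8.43731541e-03, -2.56036472e-06]), 'tcp_pos': array([ 0.26371013, -0.56590275,  0.25532965]), 'tool_rot': array([ 9.76352892e-01,  2.16180143e-01, -3.52708234e-05, -1.08351649e-03]), 'force': array([ 0.57300978, -0.71532994,  0.1410467 ]), 'ft_torque': array([-0.00136278, -0.03883312, -0.01579415]), 'finger_gap': 1.0011724502604162}
side [[373.77047123   0.         258.38724856]
 [  0.         373.77047123 186.91600584]
 [  0.           0.           1.        ]] 0.0063641033322373065 [[-0.9998333   0.01307862  0.01274032  0.50120969]
 [-0.00368924  0.53867697 -0.84250431  1.1002595 ]
 [-0.01788171 -0.84241087 -0.53853892  0.78699178]
 [ 0.          0.          0.          1.        ]] 1
top [[443.21832548   0.         260.94615379]
 [  0
[... 1056 characters left out ...]
80, 205])]
top wand_nose [(0.84, [343, 209]), (0.73, [306, 164])]
top wand_left [(0.56, [382, 210])]
top wand_right [(0.84, [383, 201])]
top inspector [(0.91, [283, 157])]
top focus [(0.85, [306, 162])]
top cradle [(0.89, [185, 198]), (0.72, [106, 232])]
top bed [(0.86, [184, 202]), (0.86, [190, 286]), (0.6, [106, 224])]
top clip_nose_hinge [(0.95, [173, 176]), (0.83, [170, 264]), (0.78, [88, 198]), (0.49, [280, 233])]
top clip_tail_hinge [(0.86, [79, 244]), (0.73, [165, 218]), (0.73, [177, 310]), (0.25, [381, 209])]
top clip_nose_tip [(0.69, [197, 261]), (0.67, [160, 165]), (0.67, [116, 204])]
top clip_tail_tip [(0.72, [103, 248]), (0.71, [305, 164]), (0.66, [202, 308]), (0.62, [157, 214])]
```

Run:
```python
import pickle,cv2
d=pickle.load(open("s0.pkl","rb"))
for n in d: cv2.imwrite(f"pics/{n}0b.png",cv2.resize(d[n]["img"][:,:,::-1],(800,600),interpolation=cv2.INTER_CUBIC))
```

```text
(no output)
```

View pics/top0b.png

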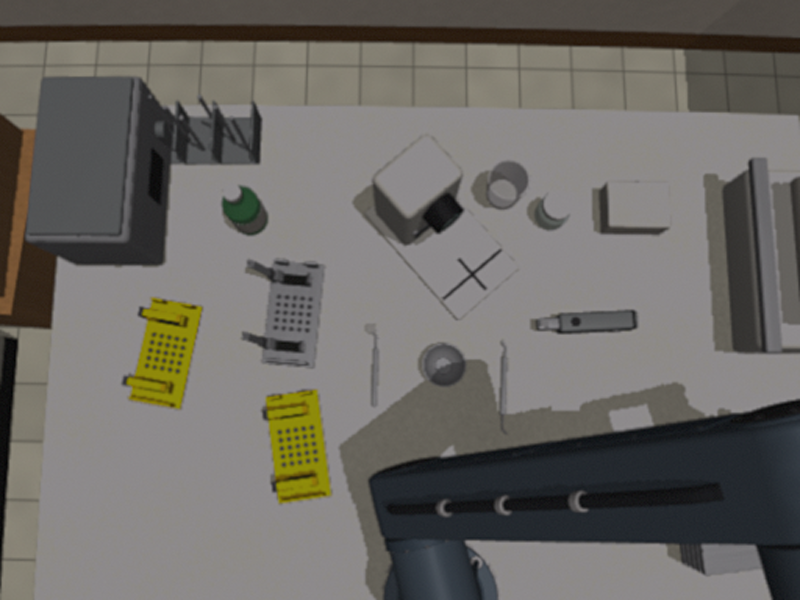

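View pics/side0b.png

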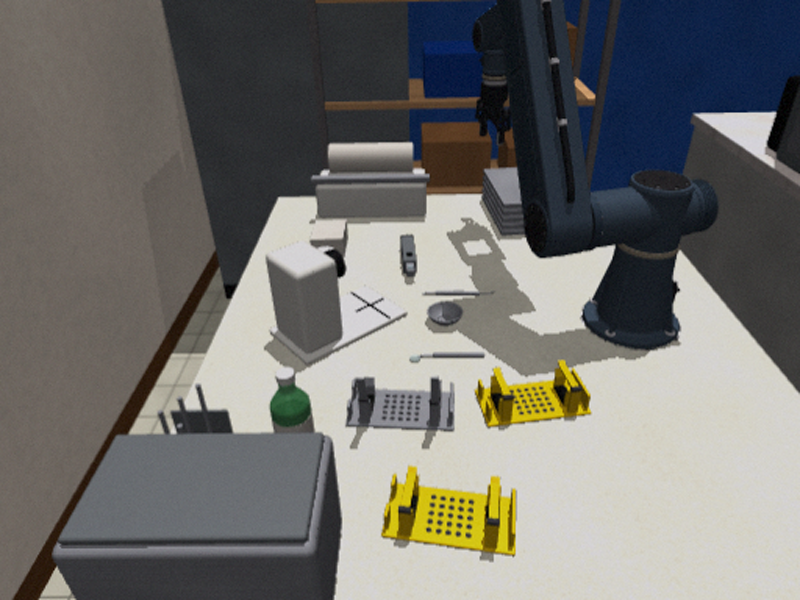

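```bash
cat > h.py <<'E'
import numpy as np, cv2, pickle
def proj(s,P):
    P=np.atleast_2d(np.asarray(P,float)); T=np.linalg.inv(s["world_from_camera"])
    c=P@T[:3,:3].T+T[:3,3]; u=c[:,:2]/c[:,2:]
    r2=(u**2).sum(1,keepdims=True); u=u*(1+s["k1"]*r2)
    K=s["K"]; return u*[K[0,0],K[1,1]]+[K[0,2],K[1,2]]
def onplane(s,px,z):
    K=s["K"]; d=(np.array(px,float)-[K[0,2],K[1,2]])/[K[0,0],K[1,1]]; u=d.copy()
    for _ in range(20): u=d/(1+s["k1"]*(u@u))
    W=s["world_from_camera"]; r=W[:3,:3]@np.array([u[0],u[1],1]); o=W[:3,3]
    return o+r*(z-o[2])/r[2]
def box(x0,x1,y0,y1,z0,z1): return np.array([[x,y,z] for x in(x0,x1) for y in(y0,y1) for z in(z0,z1)],float)
def place(P,x,y,yaw,z=0):
    c,s=np.cos(yaw),np.sin(yaw); return np.asarray(P)@np.array([[c,-s,0],[s,c,0],[0,0,1]]).T+[x,y,z]
def crop(s,c,r,half,name,scale=8,draw=()):
    M=np.float32([[scale,0,-(c-half)*scale],[0,scale,-(r-half)*scale]])
    im=cv2.warpAffine(s["img"][:,:,::-1].copy(),M,(int(2*half*scale),)*2,flags=cv2.INTER_CUBIC)
    im=cv2.convertScaleAbs(im,alpha=1.3)
    for pts,col in draw:
        q=((np.asarray(pts)-[c-half,r-half]+.5)*scale).astype(int)
        cv2.polylines(im,[q.reshape(-1,1,2)],False,col,1)
    cv2.imwrite(name,im)
E
python3 - <<'E'
from h import *
d=pickle.load(open("s0.pkl","rb")); t=d["top"];s=d["side"]
crop(t,285,155,55,"pics/insp_t.png",5); crop(t,187,198,45,"pics/crad_t.png",6); crop(t,375,205,40,"pics/wand_t.png",7)
crop(s,225,190,50,"pics/insp_s.png",6); crop(s,257,255,45,"pics/crad_s.png",6)
a=np.hstack([cv2.resize(cv2.imread(f"pics/{n}.png"),(390,390)) for n in("insp_t","crad_t")]);b=np.hstack([cv2.resize(cv2.imread(f"pics/{n}.png"),(390,390)) for n in("insp_s","crad_s")])
cv2.imwrite("pics/a.png",a);cv2.imwrite("pics/b.png",b)
print("focus",onplane(t,(306,162),.16), onplane(t,(302,175),.012))
E
```

```text
focus [ 0.60408183 -0.05458532  0.16      ] [ 0.59976534 -0.05986022  0.012     ]
```

View pics/insp_t.png

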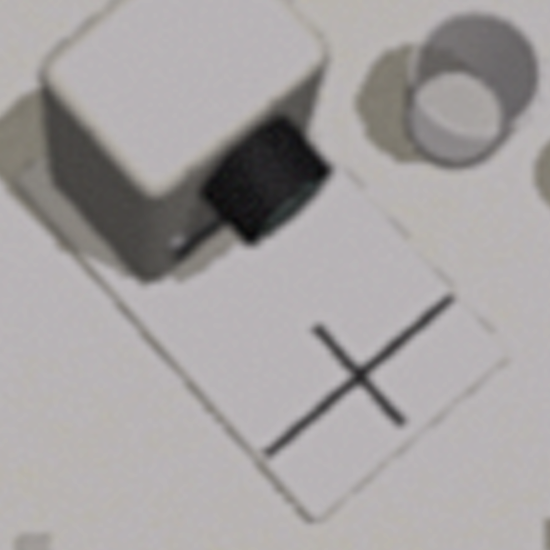

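View pics/crad_t.png

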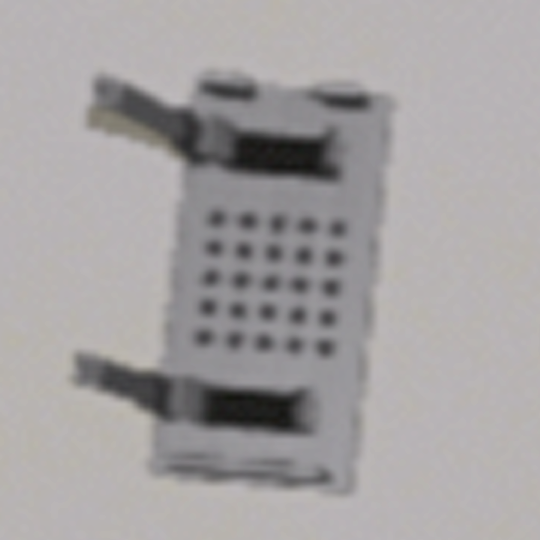

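View pics/wand_t.png

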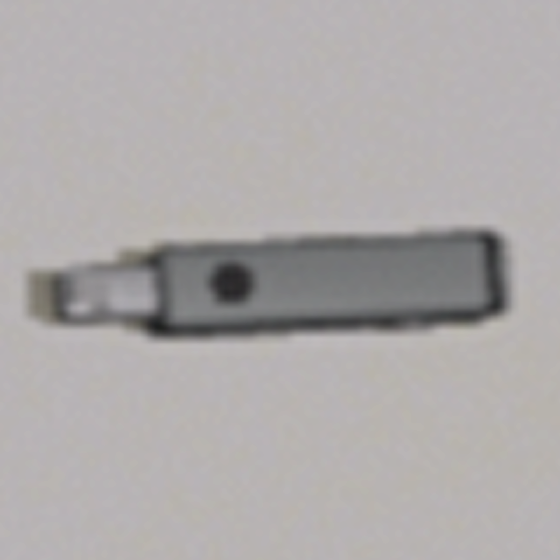

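View pics/b.png

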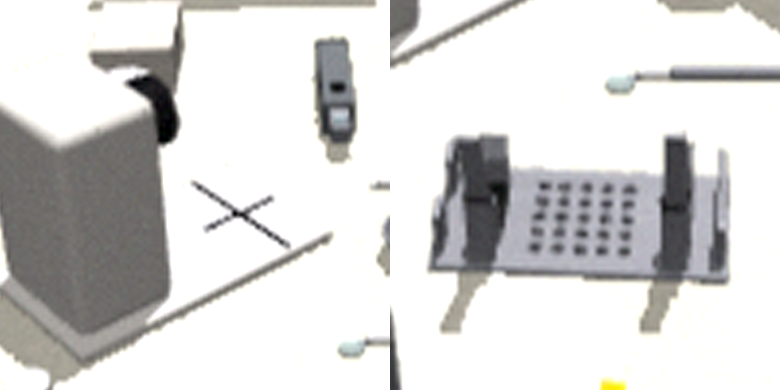

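```bash
sed -i 's/+.5)\*scale/)*scale/' h.py
cat > fit.py <<'E'
from h import *
from scipy.optimize import minimize
WB=[box(-.075,.075,-.018,.018,0,.044),box(.075,.115,-.011,.011,.015,.037)]
def render(s,pose,boxes,ss=4,T=None):
    m=np.zeros((384*ss,512*ss),np.uint8)
    for b in boxes:
        q=proj(s,place(b,*pose) if T is None else T(b)); h=cv2.convexHull(((q+.5)*ss).astype(np.float32)).astype(int)
        cv2.fillConvexPoly(m,h,1)
    return cv2.resize(m.astype(np.float32),(512,384),interpolation=cv2.INTER_AREA)
def fit(views,p0,boxes,steps=(.004,.004,.03)):
    def f(p): return sum(np.abs(render(s,p,boxes)-m).sum()/m.sum() for s,m in views)
    sim=[p0]+[np.array(p0)+np.eye(len(p0))[i]*steps[i] for i in range(len(p0))]
    r=minimize(f,p0,method="Nelder-Mead",options=dict(initial_simplex=sim,xatol=1e-4,fatol=1e-4)); return r.x,r.fun
E
python3 - <<'E'
from fit import *
from station import manip
d={n:manip.snapshot(n) for n in("side","top")}
t=d["top"];s=d["side"]
V=[]
for q in (t,s):
    r=manip.regions_of("wand_center",q); print([(x["score"],x["rect"]) for x in r]); V.append((q,r[0]["pixels"].astype(np.float32)))
c=onplane(t,(380,205),.022);n=onplane(t,(343,209),.026);yaw=np.arctan2(*(n-c)[[1,0]])
p0=[c[0],c[1],yaw];print("p0",p0)
for vs in (V[:1],V[1:],V):
    print(fit(vs,p0,WB))
P=fit(V,p0,WB)[0]
edges=lambda b,pose,s:[(proj(s,place(b,*pose))[[0,1,3,2,0,4,5,7,6,4,5,1,3,7,6,2]],(0,0,255))]
crop(t,375,205,40,"pics/w1.png",7,edges(WB[0],P,t)+edges(WB[1],P,t))
crop(s,266,165,25,"pics/w2.png",10,edges(WB[0],P,s)+edges(WB[1],P,s))
# inspector
C=lambda x,y:onplane(t,(230+x/5,100+y/5),.012)
x0=C(360,375); v=C(268,453)-C(452,297); u=C(318,326)-C(402,424); e=C(312,521)-C(505,358)
print("cross",x0,"yaws",np.degrees([np.arctan2(v[1],v[0])-np.pi/2,np.arctan2(u[1],u[0]),np.arctan2(e[1],e[0])-np.pi/2]), np.linalg.norm(v),np.linalg.norm(u),np.linalg.norm(e))
# cradle
C=lambda x,y:onplane(t,(142+x/6,153+y/6),.006)
print("crad",C(271,281)); u=C(278,220)-C(264,345);v=C(205,275)-C(334,287)
print(np.degrees([np.arctan2(u[1],u[0]),np.arctan2(v[1],v[0])-np.pi/2]))
S=lambda x,y:onplane(s,(180+x/6*540/450*0,0),.012)
pickle.dump(d,open("s0.pkl","wb"))
E
```

```text
[(0.94, [344.2, 200.9, 408.3, 214.1])]
[(0.67, [254.9, 151.7, 270.5, 177.2]), (0.18, [221.2, 241.9, 290.3, 271.9])]
p0 [np.float64(0.5087221873085493), np.float64(-0.2904911936400782), np.float64(1.687975388929271)]
(array([ 0.50704251, -0.29194077,  1.64506951]), np.float64(0.1565006673336029))
(array([ 0.50731049, -0.28684262,  1.59405784]), np.float64(0.25371286273002625))
(array([ 0.50692155, -0.29130366,  1.61320085]), np.float64(0.428078830242157))
cross [ 0.59976534 -0.05986022  0.012     ] yaws [40.81656452 39.9512447  40.45970452] 0.14790332894815167 0.07791822214973544 0.1542276178564925
crad [0.52286994 0.28339924 0.006     ]
[-4.69100434 -4.98562713]
```

Run:
```python
from fit import *
d=pickle.load(open("s0.pkl","rb"));t=d["top"];s=d["side"]
print("cross side",onplane(s,(236.5,194.6),.012),"crad side",onplane(s,(257.2,259.6),.006))
e=lambda b,pose,s,c=(0,0,255):[(proj(s,place(b,*pose))[[0,1,3,2,0,4,5,7,6,4,5,1,3,7,6,2]],c)]
ip=(.5998+.08*np.cos(.7069),-.0599+.08*np.sin(.7069),.7069)
cp=(.523,.2835,np.radians(-4.85))
cr=[box(-.1,.1,-.05,.05,0,.006),box(-.074,-.054,-.023,.023,.014,.05),box(.054,.074,-.023,.023,.014,.05)]
for n,q,ci,cc in(("t",t,(285,155,55),(187,198,45)),("s",s,(225,190,50),(257,255,45))):
    dr=e(box(-.13,.15,-.08,.08,0,.012),ip,q)+e(box(0,.1,-.065,.065,0,.21),ip,q,(0,255,0))
    crop(q,*ci,f"pics/i{n}.png",5,dr)
    dr=sum([e(b,cp,q) for b in cr],[])
    crop(q,*cc,f"pics/c{n}.png",6,dr)
    crop(q,*((375,205,25) if n=="t" else (266,165,25)),f"pics/w{n}.png",10,sum([e(b,(.507,-.2915,1.63),q) for b in WB],[]))
for n in "ts":
    cv2.imwrite(f"pics/all{n}.png",np.hstack([cv2.resize(cv2.imread(f"pics/{k}{n}.png"),(390,390)) for k in "ic"]))
cv2.imwrite("pics/allw.png",np.hstack([cv2.resize(cv2.imread(f"pics/w{n}.png"),(390,390)) for n in "ts"]))
```

```text
cross side [ 0.6011634  -0.06083103  0.012     ] crad side [0.52173719 0.27978042 0.006     ]
```

View pics/allt.png

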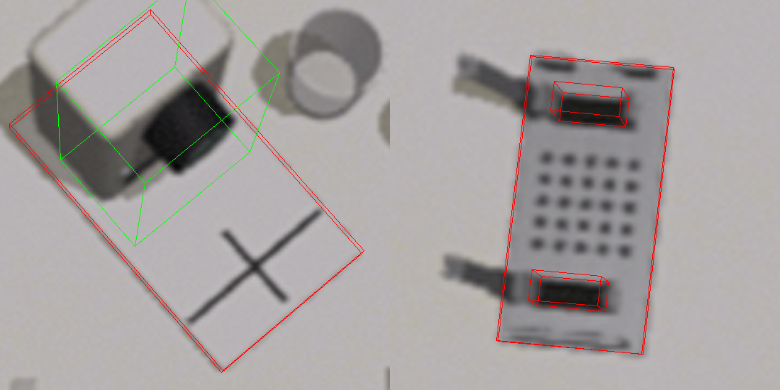

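View pics/alls.png

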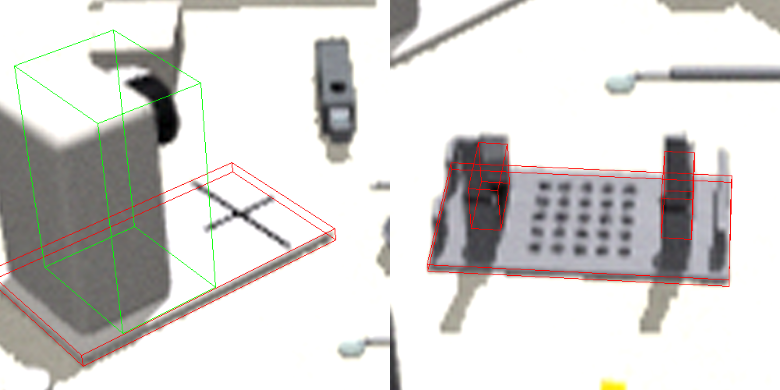

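View pics/allw.png

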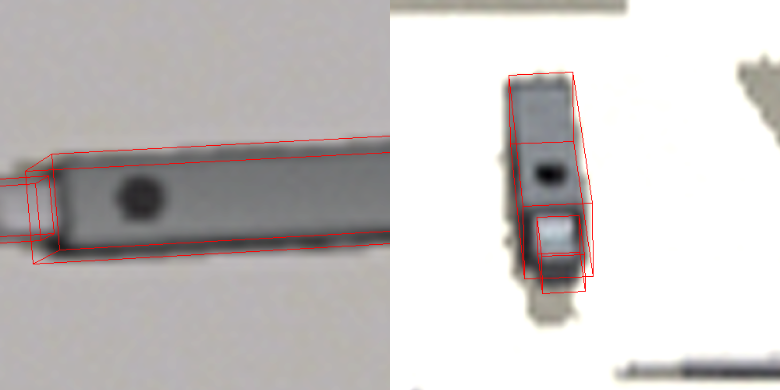

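Run:
```python
from fit import *
d=pickle.load(open("s0.pkl","rb"));t=d["top"];s=d["side"]
e=lambda b,pose,s,c=(0,0,255):[(proj(s,place(b,*pose))[[0,1,3,2,0,4,5,7,6,4,5,1,3,7,6,2]],c)]
W2=[box(-.075,.075,-.018,.018,0.0,.044),box(.075,.115,-.011,.011,.015,.037)]
P=(.507,-.2955,1.637)
crop(t,377,205,39,"pics/wt.png",10,sum([e(b,P,t) for b in W2],[]))
im=cv2.imread("pics/wt.png")[200:580]
crop(s,266,163,19,"pics/ws.png",20,sum([e(b,P,s) for b in W2],[]))
cv2.imwrite("pics/wt2.png",im)
```

```text
(no output)
```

View pics/wt2.png

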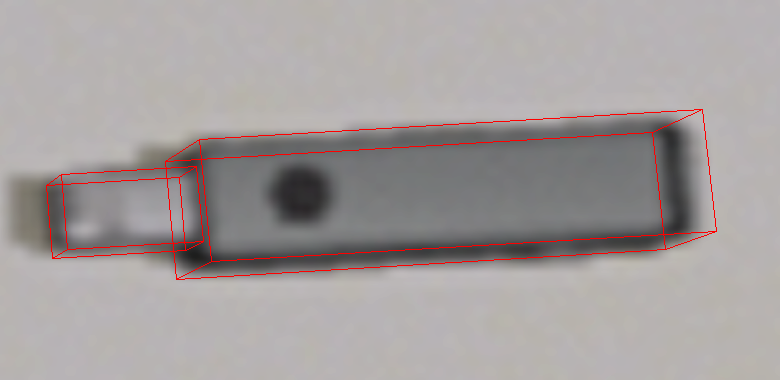

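View pics/ws.png

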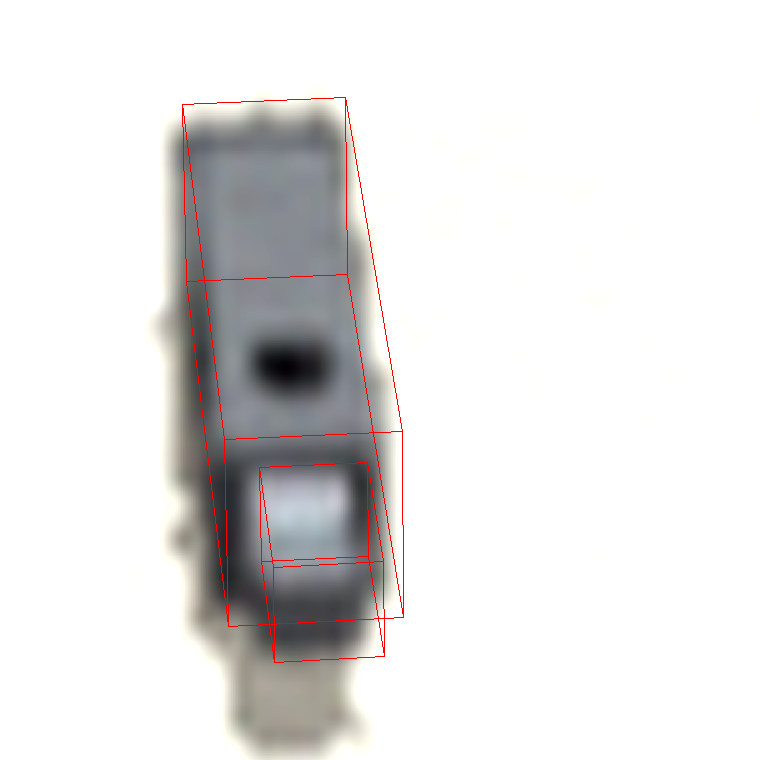

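```bash
cat > plan.py <<'E'
import numpy as np
from scipy.spatial.transform import Rotation as R
from station import manip
def plan(pos,yaw,n,fix=True,start=None):
    """target TCP pos, tool-x yaw deg (tool down). n rows."""
    s=manip.sense()
    p0=np.array(s["tcp_pos"]); r0=R.from_quat(s["tool_rot"])
    r1=R.from_euler("z",yaw,degrees=True)*R.from_euler("x",180,degrees=True)
    rel=(r0.inv()*r1).as_rotvec()
    # keep the turn along the wanted way
    rows=[]
    for i in range(n):
        ri=r0*R.from_rotvec(rel*i/n); sh=ri.inv().apply((np.array(pos)-p0)/n)
        rows.append([*np.round(sh,4),*np.round(np.degrees(rel)/n,2)])
    x=r0.as_matrix()[:,0]
    print("now",np.round(p0,4),"yaw",round(np.degrees(np.arctan2(x[1],x[0])),2),"t",round(s["t"],2),"q",np.round(s["q"],2))
    print("["+",\n".join(str([float(v) for v in r]) for r in rows)+"]")
def st():
    s=manip.sense(); r=R.from_quat(s["tool_rot"]).as_matrix(); x=r[:,0]
    print(np.round(s["tcp_pos"],4),"yaw",round(np.degrees(np.arctan2(x[1],x[0])),2),"tilt",round(np.degrees(np.arccos(-r[2,2])),2),"F",np.round(s["force"],1),"gap",round(s["finger_gap"],3),"t",round(s["t"],2),"q",np.round(s["q"],2))
E
python3 -c "
from plan import *
plan((.508,-.294,.13),93.4,10)"
```

```text
now [ 0.2638 -0.5665  0.2563] yaw 24.97 t 1.5 q [-1.31  0.53  1.43 -0.    1.18 -0.18]
[[0.0336, -0.0144, 0.0126, -0.0, 0.0, -6.84],
[0.0351, -0.0103, 0.0126, -0.0, 0.0, -6.84],
[0.0361, -0.006, 0.0126, -0.0, 0.0, -6.84],
[0.0366, -0.0017, 0.0126, -0.0, 0.0, -6.84],
[0.0365, 0.0027, 0.0126, -0.0, 0.0, -6.84],
[0.0359, 0.007, 0.0126, -0.0, 0.0, -6.84],
[0.0348, 0.0112, 0.0126, -0.0, 0.0, -6.84],
[0.0332, 0.0153, 0.0126, -0.0, 0.0, -6.84],
[0.0312, 0.0192, 0.0126, -0.0, 0.0, -6.84],
[0.0287, 0.0227, 0.0126, -0.0, 0.0, -6.84]]
```

What could be mistaken, in top-view pixels:
- **Wand:** only the grey bar at (380,205). The mirror at (240,230) and scaler at (322,245) are thin tools. I checked the choice in a close crop: the nose points left in the image.
- **Cradle:** the steel one at (187,200). The yellow ones at (106,225) and (190,286) are not meant.

Call:
play_rows(steps=[[[0.0336,-0.0144,0.0126,0,0,-6.84],[0.0351,-0.0103,0.0126,0,0,-6.84],[0.0361,-0.006,0.0126,0,0,-6.84],[0.0366,-0.0017,0.0126,0,0,-6.84],[0.0365,0.0027,0.0126,0,0,-6.84],[0.0359,0.007,0.0126,0,0,-6.84],[0.0348,0.0112,0.0126,0,0,-6.84],[0.0332,0.0153,0.0126,0,0,-6.84],[0.0312,0.0192,0.0126,0,0,-6.84],[0.0287,0.0227,0.0126,0,0,-6.84]]], fingers=1, squeeze=60)

```text
t: 2.75
tcp_pos: [0.509, -0.2933, 0.13]
tool_rot: [0.685, 0.729, 0.0, 0.0]
force: [0.4, -0.1, 1.1]
finger_gap: 1.004
```

```bash
python3 -c "
from plan import *
plan((.508,-.294,.032),93.4,6)"
```

```text
now [ 0.509  -0.2933  0.13  ] yaw 93.59 t 2.75 q [-0.71  0.65  1.63 -0.    0.86 -0.78]
[[-0.0001, -0.0002, 0.0163, 0.0, 0.0, 0.03],
[-0.0001, -0.0002, 0.0163, 0.0, 0.0, 0.03],
[-0.0001, -0.0002, 0.0163, 0.0, 0.0, 0.03],
[-0.0001, -0.0002, 0.0163, 0.0, 0.0, 0.03],
[-0.0001, -0.0002, 0.0163, 0.0, 0.0, 0.03],
[-0.0001, -0.0002, 0.0163, 0.0, 0.0, 0.03]]
```

Call:
play_rows(steps=[[[0,-0.0002,0.02,0,0,0],[0,-0.0002,0.02,0,0,0],[0,-0.0002,0.02,0,0,0],[0,-0.0002,0.018,0,0,0],[0,-0.0002,0.012,0,0,0],[0,0,0.008,0,0,0],[0,0,0,0,0,0]]])

```text
t: 3.62
tcp_pos: [0.5069, -0.2941, 0.0319]
tool_rot: [0.686, 0.728, -0.0, -0.0]
force: [0.2, 0.4, 0.8]
finger_gap: 0.998
```

Call:
play_rows(steps=[[[0,0,0,0,0,0],[0,0,0,0,0,0],[0,0,0,0,0,0],[0,0,0,0,0,0],[0,0,0,0,0,0],[0,0,0,0,0,0]]], fingers=0, squeeze=70)

```text
t: 4.38
tcp_pos: [0.5074, -0.2944, 0.033]
tool_rot: [0.686, 0.728, 0.0, 0.001]
force: [0.0, -0.2, 5.6]
finger_gap: 0.409
```

Run:
```python
from plan import *
from fit import *
st()
d={n:manip.snapshot(n) for n in("side","top")}
crop(d["top"],377,205,39,"pics/g1t.png",10);crop(d["side"],262,163,39,"pics/g1s.png",10)
cv2.imwrite("pics/g1.png",np.hstack([cv2.resize(cv2.imread(f"pics/g1{k}.png"),(400,400)) for k in "ts"]))
```

```text
[ 0.5074 -0.2944  0.033 ] yaw 93.37 tilt 0.07 F [ 0.  -0.2  5.6] gap 0.409 t 4.38 q [-0.72  0.8   1.67 -0.    0.67 -0.77]
```

View pics/g1.png

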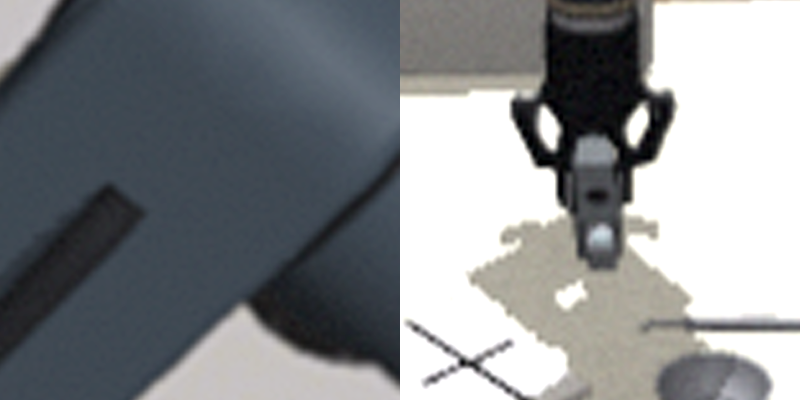

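Call:
play_rows(steps=[[[0,0,-0.02,0,0,0],[0,0,-0.04,0,0,0],[0,0,-0.04,0,0,0],[0,0,-0.038,0,0,0]]])

```text
t: 4.97
tcp_pos: [0.5066, -0.2937, 0.172]
tool_rot: [0.686, 0.728, 0.0, -0.0]
force: [0.8, 0.7, -2.2]
finger_gap: 0.409
```

Run:
```python
from plan import *
from fit import *
st()
d={n:manip.snapshot(n) for n in("side",)}
crop(d["side"],262,143,40,"pics/g2s.png",10)
plan((.493,-.151,.171),-49.6,15)
```

```text
[ 0.5066 -0.2937  0.172 ] yaw 93.37 tilt 0.03 F [ 0.8  0.7 -2.2] gap 0.409 t 4.97 q [-0.72  0.58  1.61  0.    0.95 -0.78]
now [ 0.509  -0.2955  0.1771] yaw 93.39 t 5.03 q [-0.72  0.58  1.61  0.    0.95 -0.77]
[[0.0097, -0.0005, 0.0003, 0.04, -0.02, 9.53],
[0.0095, -0.0021, 0.0003, 0.04, -0.02, 9.53],
[0.009, -0.0036, 0.0003, 0.04, -0.02, 9.53],
[0.0083, -0.0051, 0.0003, 0.04, -0.02, 9.53],
[0.0073, -0.0064, 0.0003, 0.04, -0.02, 9.53],
[0.0062, -0.0075, 0.0003, 0.04, -0.02, 9.53],
[0.0048, -0.0084, 0.0003, 0.04, -0.02, 9.53],
[0.0034, -0.0091, 0.0004, 0.04, -0.02, 9.53],
[0.0018, -0.0095, 0.0004, 0.04, -0.02, 9.53],
[0.0002, -0.0097, 0.0004, 0.04, -0.02, 9.53],
[-0.0014, -0.0096, 0.0004, 0.04, -0.02, 9.53],
[-0.003, -0.0092, 0.0004, 0.04, -0.02, 9.53],
[-0.0044, -0.0086, 0.0004, 0.04, -0.02, 9.53],
[-0.0058, -0.0078, 0.0004, 0.04, -0.02, 9.53],
[-0.007, -0.0067, 0.0004, 0.04, -0.02, 9.53]]
```

View pics/g2s.png

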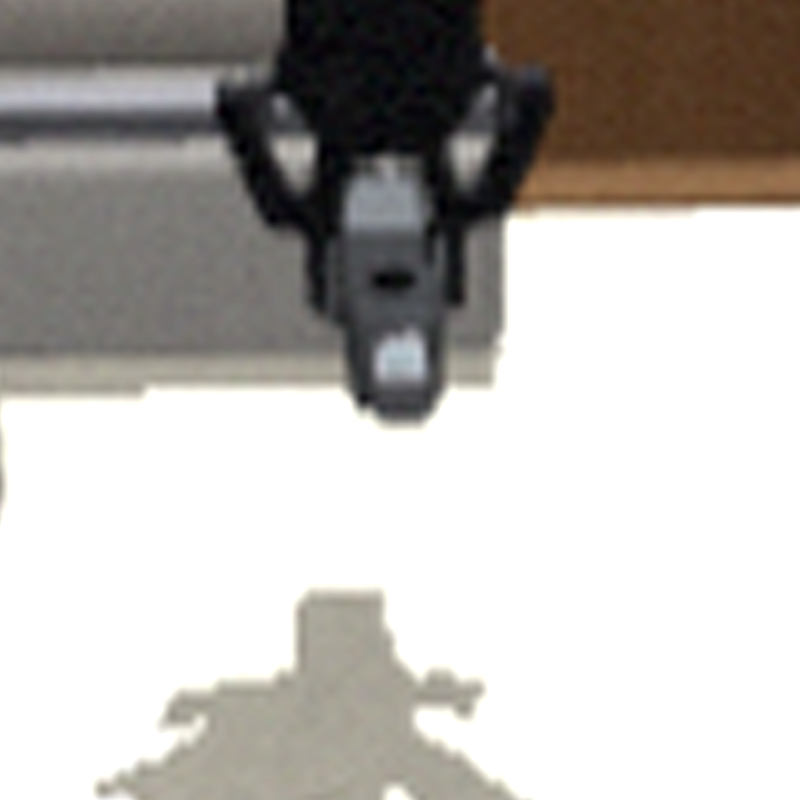

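Call:
play_rows(steps=[[[0.0097,-0.0005,0,0,0,9.53],[0.0095,-0.0021,0,0,0,9.53],[0.009,-0.0036,0,0,0,9.53],[0.0083,-0.0051,0,0,0,9.53],[0.0073,-0.0064,0,0,0,9.53],[0.0062,-0.0075,0,0,0,9.53],[0.0048,-0.0084,0,0,0,9.53],[0.0034,-0.0091,0,0,0,9.53],[0.0018,-0.0095,0,0,0,9.53],[0.0002,-0.0097,0,0,0,9.53]]])

```text
t: 6.28
tcp_pos: [0.4958, -0.1969, 0.1702]
tool_rot: [1.0, -0.02, -0.0, -0.0]
force: [-0.2, -0.1, -2.4]
finger_gap: 0.409
```

Call:
play_rows(steps=[[[-0.0014,-0.0096,0,0,0,9.53],[-0.003,-0.0092,0,0,0,9.53],[-0.0044,-0.0086,0,0,0,9.53],[-0.0058,-0.0078,0,0,0,9.53],[-0.007,-0.0067,0,0,0,9.53],[0,0,0,0,0,0],[0,0,0,0,0,0],[0,0,0,0,0,0]]])

```text
t: 7.28
tcp_pos: [0.4912, -0.1499, 0.1704]
tool_rot: [0.908, -0.419, 0.0, 0.0]
force: [-0.2, 0.4, -2.2]
finger_gap: 0.411
```

```bash
cat > look.py <<'E'
import sys
from plan import *
from fit import *
def look(name,yaw,c=None,h=.011,half=(60,60),draw=True,z=None):
    """overlay the expected wand pose from tcp; c: pose (x,y,yaw)"""
    s_=manip.sense(); p=s_["tcp_pos"]
    e=lambda b,s:[(proj(s,place(b,p[0],p[1],np.radians(yaw),p[2]-h-.022))[[0,1,3,2,0,4,5,7,6,4,5,1,3,7,6,2]],(0,0,255))]
    ims=[]
    for n,hf in zip(("top","side"),half):
        s=manip.snapshot(n); q=proj(s,[p])[0]
        crop(s,q[0],q[1],hf,"pics/tmp.png",400/(2*hf),sum([e(b,s) for b in WB],[]) if draw else [])
        ims.append(cv2.resize(cv2.imread("pics/tmp.png"),(400,400)))
    cv2.imwrite(f"pics/{name}.png",np.hstack(ims))
E
python3 - <<'E'
from look import *
st(); look("v0",-49.6)
plan((.5863,-.0717,.171),-49.6,6)
E
```

```text
[ 0.4912 -0.1499  0.1704] yaw -49.53 tilt 0.02 F [-0.2  0.4 -2.2] gap 0.411 t 7.28 q [-0.51  0.51  1.79 -0.    0.84  1.92]
now [ 0.4911 -0.1498  0.1703] yaw -49.56 t 7.38 q [-0.51  0.51  1.79 -0.    0.84  1.92]
[[0.0004, -0.0205, -0.0001, 0.0, -0.0, 0.01],
[0.0004, -0.0205, -0.0001, 0.0, -0.0, 0.01],
[0.0004, -0.0205, -0.0001, 0.0, -0.0, 0.01],
[0.0004, -0.0205, -0.0001, 0.0, -0.0, 0.01],
[0.0004, -0.0205, -0.0001, 0.0, -0.0, 0.01],
[0.0004, -0.0205, -0.0001, 0.0, -0.0, 0.01]]
```

View pics/v0.png

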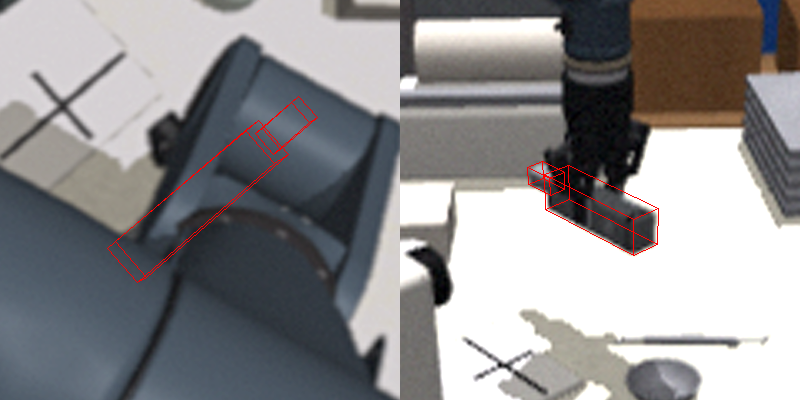

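Call:
play_rows(steps=[[[0.0004,-0.0205,0,0,0,0],[0.0004,-0.0205,0,0,0,0],[0.0004,-0.0205,0,0,0,0],[0.0004,-0.0205,0,0,0,0],[0.0004,-0.0205,0,0,0,0],[0.0004,-0.0205,0,0,0,0],[0,0,0,0,0,0],[0,0,0,0,0,0],[0,0,0,0,0,0],[0,0,0,0,0,0]]])

```text
t: 8.62
tcp_pos: [0.5859, -0.072, 0.1704]
tool_rot: [0.908, -0.42, -0.0, 0.0]
force: [0.5, 0.1, -2.5]
finger_gap: 0.412
```

Run:
```python
from look import *
st(); look("v1",-49.6)
```

```text
[ 0.5859 -0.072   0.1704] yaw -49.63 tilt 0.02 F [ 0.5  0.1 -2.5] gap 0.412 t 8.62 q [-0.31  0.59  1.6  -0.    0.95  2.13]
```

View pics/v1.png

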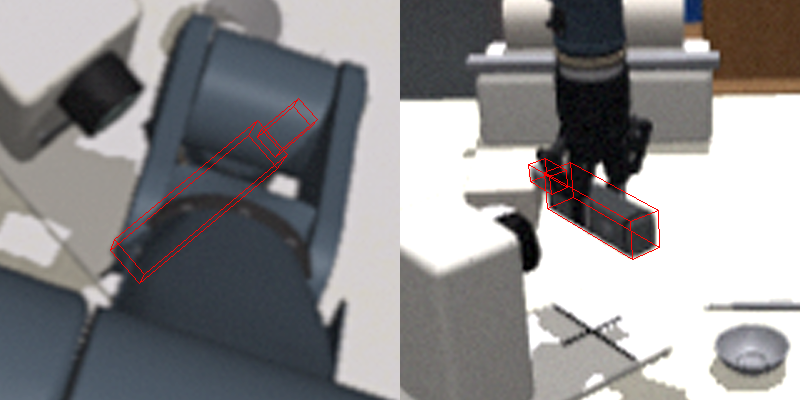

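Call:
play_rows(steps=[[[0,0,0,0,0,0],[0,0.02,0,0,0,0],[0,0.03,0,0,0,0],[0,0.035,0,0,0,0],[0,0.032,0,0,0,0],[0,0,0,0,0,-10],[0,0,0,0,0,-10],[0,0,0,0,0,-10],[0,0,0,0,0,-10],[0,0,0,0,0,-10]]])

```text
t: 9.98
tcp_pos: [0.4961, -0.1479, 0.1704]
tool_rot: [1.0, 0.006, -0.0, 0.0]
force: [-0.1, -0.4, -1.6]
finger_gap: 0.414
```

Call:
play_rows(steps=[[[0,0,0,0,0,-10],[0,0,0,0,0,-10],[0,0,0,0,0,-10],[0,0,0,0,0,-10],[0,0,0,0,0,0],[0,0,0,0,0,0]]])

```text
t: 10.72
tcp_pos: [0.4967, -0.1477, 0.1704]
tool_rot: [0.939, 0.344, -0.0, -0.0]
force: [0.4, -0.5, -2.5]
finger_gap: 0.409
```

Run:
```python
from look import *
st(); look("v2",40.4)
plan((.5124,-.1345,.171),40.4,2)
```

```text
[ 0.4967 -0.1477  0.1704] yaw 40.25 tilt 0.01 F [ 0.4 -0.5 -2.5] gap 0.409 t 10.72 q [-0.5   0.51  1.78 -0.    0.85  0.36]
now [ 0.4969 -0.1476  0.1704] yaw 40.32 t 10.82 q [-0.5   0.51  1.78 -0.    0.85  0.36]
[[0.0101, 0.0, -0.0003, -0.0, 0.0, -0.04],
[0.0101, 0.0, -0.0003, -0.0, 0.0, -0.04]]
```

View pics/v2.png

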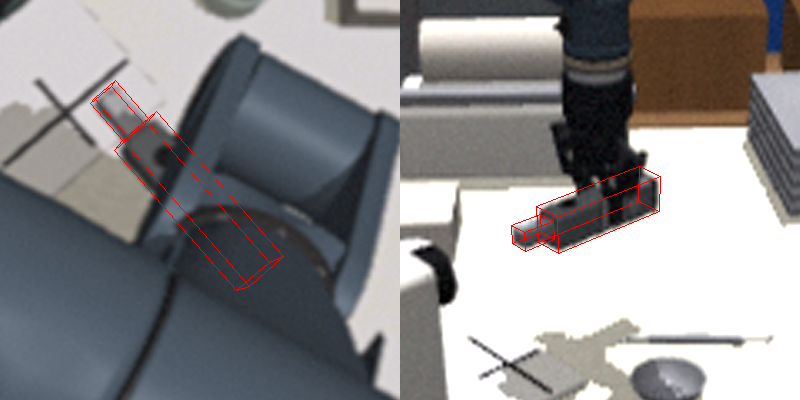

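Call:
play_rows(steps=[[[0.0105,0,0,0,0,0],[0.0105,0,0,0,0,0],[0,0,0,0,0,0],[0,0,0,0,0,0],[0,0,0,0,0,0],[0,0,0,0,0,0],[0,0,0,0,0,0]]])

```text
t: 11.7
tcp_pos: [0.5131, -0.1339, 0.1703]
tool_rot: [0.938, 0.345, -0.0, -0.0]
force: [-1.0, -0.0, -2.5]
finger_gap: 0.415
```

Run:
```python
from look import *
st(); look("v3",40.4)
```

```text
[ 0.5131 -0.1339  0.1703] yaw 40.4 tilt 0.0 F [-1.  -0.  -2.5] gap 0.415 t 11.7 q [-0.47  0.52  1.75 -0.    0.86  0.4 ]
```

View pics/v3.png

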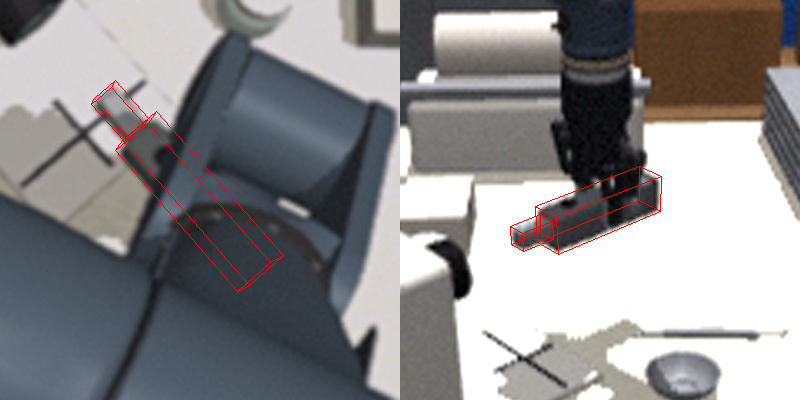

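Call:
play_rows(steps=[[[0,0,0,0,0,0],[0,0,0,0,0,-10],[0,0,0,0,0,-10],[0,0,0,0,0,-10],[0,0,0,0,0,-10],[0,0,0,0,0,-10],[0,0,0,0,0,-10],[0,0,0,0,0,-10],[0,0,0,0,0,-10],[0,0,0,0,0,-10]]])

```text
t: 13.05
tcp_pos: [0.5132, -0.1338, 0.1703]
tool_rot: [0.417, 0.909, -0.0, 0.0]
force: [0.2, -1.2, -2.1]
finger_gap: 0.415
```

Call:
play_rows(steps=[[[0,0.015,0,0,0,0],[0,0.022,0,0,0,0],[0,0.025,0,0,0,0],[0,0.02,0,0,0,0],[0,0.0145,0,0,0,0],[0,0,0,0,0,0],[0,0,0,0,0,0],[0,0,0,0,0,0],[0,0,0,0,0,0],[0,0,0,0,0,0]]])

```text
t: 14.3
tcp_pos: [0.5865, -0.0716, 0.1704]
tool_rot: [0.42, 0.908, -0.0, -0.0]
force: [-1.0, 0.3, -3.0]
finger_gap: 0.411
```

Run:
```python
from look import *
st(); look("v4",130.4)
```

```text
[ 0.5865 -0.0716  0.1704] yaw 130.38 tilt 0.0 F [-1.   0.3 -3. ] gap 0.411 t 14.3 q [-0.31  0.59  1.6  -0.    0.95 -1.02]
```

View pics/v4.png

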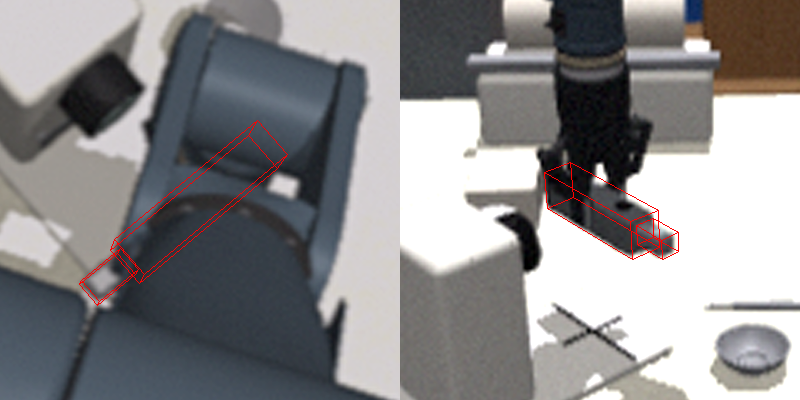

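Call:
play_rows(steps=[[[0,0,0,0,0,0],[0,-0.015,0,0,0,0],[0,-0.025,0,0,0,0],[0,-0.03,0,0,0,0],[0,-0.03,0,0,0,0],[0,-0.022,0,0,0,0],[0,0,0,0,0,0]]])

```text
t: 15.28
tcp_pos: [0.492, -0.1513, 0.1704]
tool_rot: [0.421, 0.907, -0.0, -0.001]
force: [-0.3, -0.1, -2.5]
finger_gap: 0.413
```

Run:
```python
from plan import *
plan((.435,-.12,.19),-4.85,14)
```

```text
now [ 0.492  -0.1513  0.1704] yaw 130.27 t 15.28 q [-0.52  0.51  1.79 -0.    0.84 -1.22]
[[0.0043, -0.0017, -0.0014, -0.01, 0.0, 9.65],
[0.004, -0.0024, -0.0014, -0.01, 0.0, 9.65],
[0.0035, -0.003, -0.0014, -0.01, 0.0, 9.65],
[0.003, -0.0036, -0.0014, -0.01, 0.0, 9.65],
[0.0024, -0.004, -0.0014, -0.01, 0.0, 9.65],
[0.0016, -0.0043, -0.0014, -0.01, 0.0, 9.65],
[0.0009, -0.0046, -0.0014, -0.01, 0.0, 9.65],
[0.0001, -0.0046, -0.0014, -0.01, 0.0, 9.65],
[-0.0007, -0.0046, -0.0014, -0.01, 0.0, 9.65],
[-0.0014, -0.0044, -0.0014, -0.01, 0.0, 9.65],
[-0.0021, -0.0041, -0.0014, -0.01, 0.0, 9.65],
[-0.0028, -0.0037, -0.0014, -0.01, 0.0, 9.65],
[-0.0034, -0.0032, -0.0014, -0.01, 0.0, 9.65],
[-0.0039, -0.0026, -0.0014, -0.01, 0.0, 9.65]]
```

Call:
play_rows(steps=[[[0.0043,-0.0017,-0.0014,0,0,9.65],[0.004,-0.0024,-0.0014,0,0,9.65],[0.0035,-0.003,-0.0014,0,0,9.65],[0.003,-0.0036,-0.0014,0,0,9.65],[0.0024,-0.004,-0.0014,0,0,9.65],[0.0016,-0.0043,-0.0014,0,0,9.65],[0.0009,-0.0046,-0.0014,0,0,9.65],[0.0001,-0.0046,-0.0014,0,0,9.65],[-0.0007,-0.0046,-0.0014,0,0,9.65],[-0.0014,-0.0044,-0.0014,0,0,9.65]]])

```text
t: 16.52
tcp_pos: [0.4533, -0.1279, 0.1845]
tool_rot: [0.957, 0.289, 0.0, 0.0]
force: [-0.8, -0.6, -2.0]
finger_gap: 0.411
```

Call:
play_rows(steps=[[[-0.0021,-0.0041,-0.0014,0,0,9.65],[-0.0028,-0.0037,-0.0014,0,0,9.65],[-0.0034,-0.0032,-0.0014,0,0,9.65],[-0.0039,-0.0026,-0.0014,0,0,9.65],[0,0,0,0,0,0]]])

```text
t: 17.15
tcp_pos: [0.4367, -0.1189, 0.1901]
tool_rot: [0.999, -0.04, 0.0, 0.0]
force: [0.1, -0.2, -2.6]
finger_gap: 0.413
```

Run:
```python
from plan import *
st()
plan((.435,.24,.19),-4.85,10)
```

```text
[ 0.4367 -0.1189  0.1901] yaw -4.54 tilt 0.03 F [ 0.1 -0.2 -2.6] gap 0.413 t 17.15 q [-0.51  0.41  1.92  0.    0.81  1.14]
now [ 0.4367 -0.1189  0.1901] yaw -4.54 t 17.15 q [-0.51  0.41  1.92  0.    0.81  1.14]
[[-0.003, -0.0358, 0.0, 0.0, -0.0, 0.03],
[-0.003, -0.0358, 0.0, 0.0, -0.0, 0.03],
[-0.0031, -0.0358, 0.0, 0.0, -0.0, 0.03],
[-0.0031, -0.0358, 0.0, 0.0, -0.0, 0.03],
[-0.0031, -0.0358, 0.0, 0.0, -0.0, 0.03],
[-0.0031, -0.0358, 0.0, 0.0, -0.0, 0.03],
[-0.0031, -0.0358, 0.0, 0.0, -0.0, 0.03],
[-0.0031, -0.0358, 0.0, 0.0, -0.0, 0.03],
[-0.0032, -0.0358, 0.0, 0.0, -0.0, 0.03],
[-0.0032, -0.0358, 0.0, 0.0, -0.0, 0.03]]
```

Call:
play_rows(steps=[[[-0.003,-0.02,0,0,0,0.03],[-0.003,-0.035,0,0,0,0.03],[-0.003,-0.038,0,0,0,0.03],[-0.003,-0.038,0,0,0,0.03],[-0.003,-0.038,0,0,0,0.03],[-0.003,-0.038,0,0,0,0.03],[-0.003,-0.038,0,0,0,0.03],[-0.003,-0.038,0,0,0,0.03],[-0.003,-0.038,0,0,0,0.03],[-0.003,-0.035,0,0,0,0.03]]])

```text
t: 18.4
tcp_pos: [0.437, 0.2397, 0.19]
tool_rot: [0.999, -0.042, 0.0, -0.0]
force: [-0.4, -1.0, -3.2]
finger_gap: 0.415
```

Run:
```python
from look import *
st()
plan((.523,.282,.19),-4.85,5)
d=pickle.load(open("s0.pkl","rb"));t=d["top"];s=d["side"]
e=lambda b,pose,s,c=(0,0,255):[(proj(s,place(b,*pose))[[0,1,3,2,0,4,5,7,6,4,5,1,3,7,6,2]],c)]
for i,y in enumerate((.2835,.2815)):
    cp=(.5228,y,np.radians(-4.85))
    crs=e(box(-.1,.1,-.05,.05,0,.006),cp,s)
    crop(s,257,258,24,f"pics/c{i}s.png",16,crs)
    crs=e(box(-.1,.1,-.05,.05,0,.006),cp,t)
    crop(t,187,200,40,f"pics/c{i}t.png",10,crs)
cv2.imwrite("pics/cc.png",np.vstack([np.hstack([cv2.resize(cv2.imread(f"pics/c{i}{k}.png"),(400,400)) for k in "st"])[50:350] for i in (0,1)]))
```

```text
[0.437  0.2397 0.19  ] yaw -4.76 tilt 0.06 F [-0.4 -1.  -3.2] gap 0.415 t 18.4 q [0.28 0.46 1.81 0.   0.87 1.93]
now [0.437  0.2397 0.19  ] yaw -4.76 t 18.4 q [0.28 0.46 1.81 0.   0.87 1.93]
[[0.0164, -0.0099, 0.0, -0.0, -0.01, 0.02],
[0.0164, -0.0099, 0.0, -0.0, -0.01, 0.02],
[0.0164, -0.0099, 0.0, -0.0, -0.01, 0.02],
[0.0164, -0.0099, -0.0, -0.0, -0.01, 0.02],
[0.0164, -0.0099, -0.0, -0.0, -0.01, 0.02]]
```

View pics/cc.png

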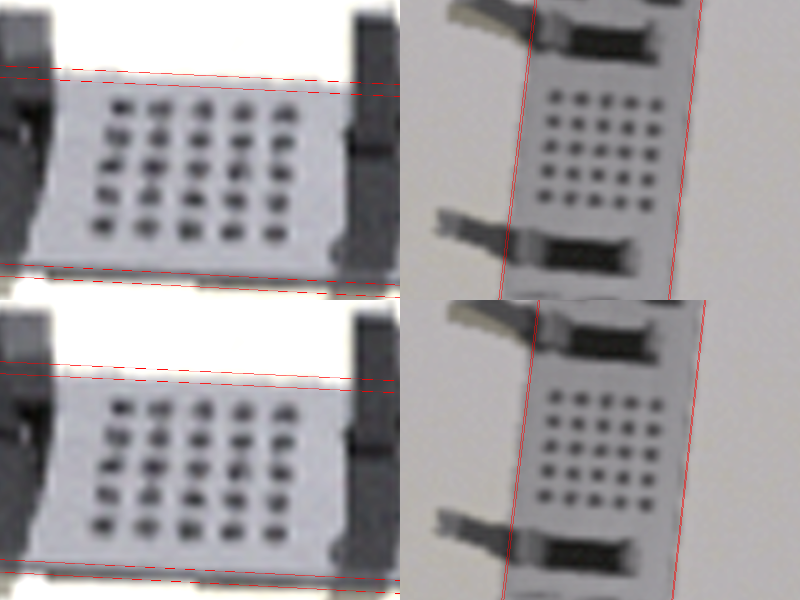

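Call:
play_rows(steps=[[[0.016,-0.01,0,0,0,0.02],[0.016,-0.01,0,0,0,0.02],[0.0165,-0.01,0,0,0,0.02],[0.0165,-0.01,0,0,0,0.02],[0.0165,-0.01,0,0,0,0.02],[0,0,0.02,0,0,0],[0,0,0.02,0,0,0],[0,0,0.02,0,0,0],[0,0,0,0,0,0],[0,0,0,0,0,0]]])

```text
t: 19.65
tcp_pos: [0.5228, 0.2809, 0.1303]
tool_rot: [0.999, -0.044, 0.0, -0.0]
force: [2.1, 0.6, -1.9]
finger_gap: 0.409
```

Run:
```python
from look import *
st(); look("v5",-4.85,half=(50,40))
plan((.523,.2828,.05),-4.85,5)
```

```text
[0.5228 0.2809 0.1303] yaw -5.0 tilt 0.06 F [ 2.1  0.6 -1.9] gap 0.409 t 19.65 q [0.3  0.65 1.62 0.   0.87 1.96]
now [0.523  0.281  0.1309] yaw -5.03 t 19.75 q [0.3  0.65 1.62 0.   0.87 1.96]
[[-0.0001, -0.0004, 0.0162, -0.01, -0.02, -0.04],
[-0.0001, -0.0004, 0.0162, -0.01, -0.02, -0.04],
[-0.0001, -0.0004, 0.0162, -0.01, -0.02, -0.04],
[-0.0, -0.0004, 0.0162, -0.01, -0.02, -0.04],
[-0.0, -0.0004, 0.0162, -0.01, -0.02, -0.04]]
```

View pics/v5.png

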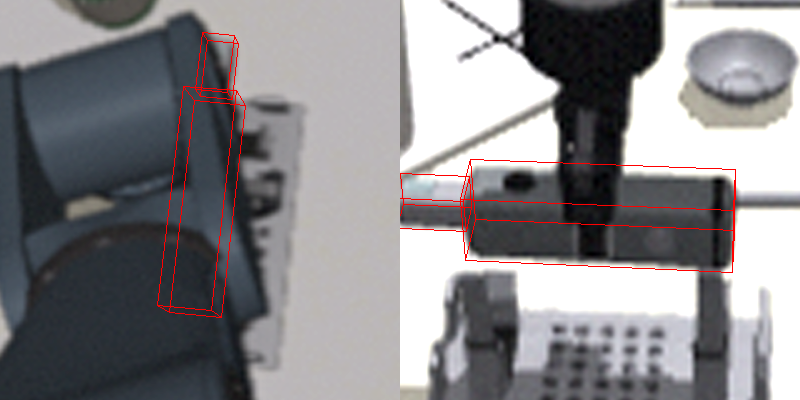

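Call:
play_rows(steps=[[[0,-0.001,0.02,0,0,0],[0,-0.001,0.02,0,0,0],[0,0,0.02,0,0,0],[0,0,0.01,0,0,0],[0,0,0.006,0,0,0],[0,0,0,0,0,0],[0,0,0,0,0,0]]])

```text
t: 20.62
tcp_pos: [0.5229, 0.2828, 0.0546]
tool_rot: [0.999, -0.044, 0.001, -0.0]
force: [0.8, 0.3, -2.7]
finger_gap: 0.411
```

Run:
```python
from look import *
st(); look("v6",-4.85,half=(50,40))
```

```text
[0.5229 0.2828 0.0546] yaw -5.08 tilt 0.08 F [ 0.8  0.3 -2.7] gap 0.411 t 20.62 q [0.31 0.77 1.65 0.   0.72 1.97]
```

View pics/v6.png

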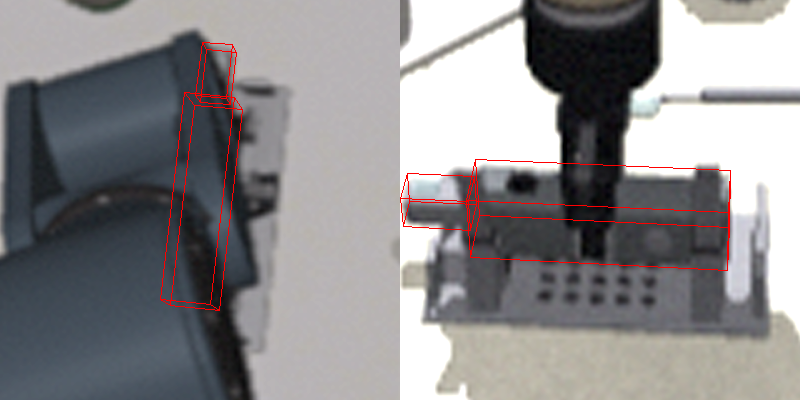

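Call:
play_rows(steps=[[[0,0,0.003,0,0,0],[0,0,0.002,0,0,0],[0,0,0.002,0,0,0],[0,0,0,0,0,0],[0,0,0,0,0,0]]])

```text
t: 21.35
tcp_pos: [0.5224, 0.2826, 0.047]
tool_rot: [0.999, -0.044, 0.0, 0.0]
force: [-0.4, -0.4, 0.3]
finger_gap: 0.417
```

Call:
play_rows(steps=[[[0,0,0,0,0,0],[0,0,0,0,0,0],[0,0,0,0,0,0],[0,0,0,0,0,0],[0,0,-0.015,0,0,0],[0,0,-0.025,0,0,0],[0,0,-0.04,0,0,0],[0,0,-0.05,0,0,0],[0,0,-0.05,0,0,0],[0,0,0,0,0,0]]], fingers=0.75)

```text
t: 22.6
tcp_pos: [0.5251, 0.2836, 0.2328]
tool_rot: [0.999, -0.044, 0.006, -0.002]
force: [-0.3, 0.3, -0.8]
finger_gap: 0.752
```

Call:
play_rows(steps=[[[-0.04,0,0,0,0,0],[-0.04,0.02,0,0,0,0],[0,0.04,0,0,0,0],[0,0.04,0,0,0,0],[0,0.04,0,0,0,0],[0,0.04,0,0,0,0],[0,0,0,0,0,0]]], fingers=0)

```text
t: 23.48
tcp_pos: [0.4259, 0.1085, 0.2266]
tool_rot: [0.999, -0.046, -0.001, 0.0]
force: [0.3, -0.2, 0.4]
finger_gap: -0.004
```

Run:
```python
from look import *
st()
d={n:manip.snapshot(n) for n in("top","side")}
pickle.dump(d,open("s1.pkl","wb"))
T=lambda b:b
e=lambda b,s:[(proj(s,place(b,.523,.2828,np.radians(-4.85),.014))[[0,1,3,2,0,4,5,7,6,4,5,1,3,7,6,2]],(0,0,255))]
for n,c in(("top",(187,200)),("side",(255,255))):
    s=d[n]; crop(s,*c,40,f"pics/r{n}.png",10,sum([e(b,s) for b in WB],[]))
    for l in ["wand_center","wand_nose","clip_nose_tip","clip_tail_tip","clip_nose_hinge","clip_tail_hinge"]:
        print(n,l,[(round(r["score"],2),[round(float(v),1) for v in r["point"]]) for r in manip.pinpoint(l,s)][:4])
cv2.imwrite("pics/r.png",np.hstack([cv2.resize(cv2.imread(f"pics/r{k}.png"),(400,400)) for k in("top","side")]))
```

```text
[0.4259 0.1085 0.2266] yaw -5.32 tilt 0.11 F [ 0.3 -0.2  0.4] gap -0.004 t 23.48 q [-0.01  0.33  1.91 -0.    0.9   1.66]
top wand_center [(0.78, [184.5, 202.0])]
top wand_nose [(0.88, [191.5, 159.9]), (0.59, [284.6, 155.8])]
top clip_nose_tip [(0.71, [281.4, 232.4]), (0.65, [159.2, 167.5]), (0.61, [115.0, 202.7]), (0.52, [196.0, 259.3])]
top clip_tail_tip [(0.66, [156.1, 215.9]), (0.52, [100.6, 248.0]), (0.47, [200.7, 305.9])]
top clip_nose_hinge [(0.87, [173.8, 174.0]), (0.75, [90.5, 198.6]), (0.65, [166.1, 263.8]), (0.36, [320.2, 124.3])]
top clip_tail_hinge [(0.91, [167.2, 219.9]), (0.89, [77.1, 243.8]), (0.33, [188.3, 198.8])]
side wand_center [(0.59, [257.5, 253.7])]
side wand_nose [(0.9, [217.8, 253.0])]
side clip_nose_tip [(0.55, [260.6, 305.2]), (0.51, [230.9, 240.6]), (0.42, [317.0, 234.4])]
side clip_tail_tip [(0.77, [316.2, 305.1]), (0.64, [359.2, 233.9]), (0.61, [279.1, 242.2]), (0.28, [216.9, 209.8])]
side clip_nose_hinge [(0.71, [323.4, 255.3]), (0.63, [256.0, 327.1]), (0.6, [231.8, 253.3]), (0.33, [256.0, 256.3])]
side clip_tail_hinge [(0.89, [315.1, 330.5]), (0.75, [277.4, 253.2]), (0.71, [366.1, 250.5])]
```

View pics/r.png

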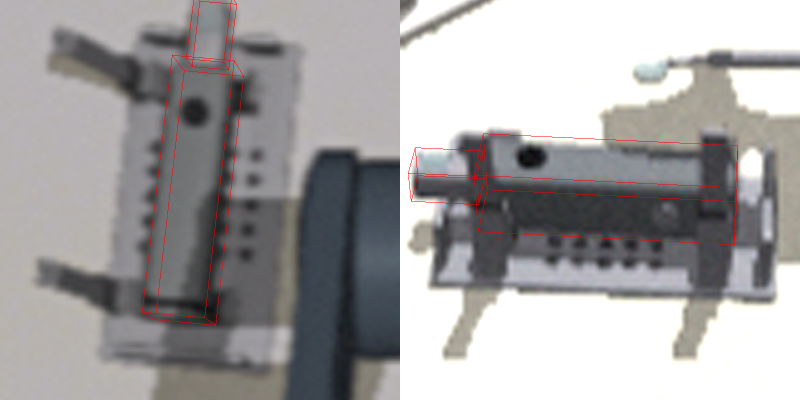

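Run:
```python
from look import *
d={n:manip.snapshot(n) for n in("top","side")}
for n in d:
    r=manip.pinpoint("spray",d[n])[:2]
    for k in r: print(n,k["score"],k["point"],onplane(d[n],k["point"],0))
    r=manip.regions_of("spray",d[n])[:1]; print([k["rect"] for k in r])
cp=(.523,.2828,np.radians(-4.85))
for nm,x in(("nose",.064),("tail",-.064)):
    for th in (1.7,1.8,1.9,2.0,2.1):
        P=place(np.array([[x,.042,.062],[x,.042-.072*np.cos(th),.062+.072*np.sin(th)]]),*cp)
        print(nm,th,np.round(proj(d["top"],P),1).tolist(),np.round(proj(d["side"],P),1).tolist())
print(place(np.array([[.064,.115,.12],[-.064,.115,.12],[.064,.005,.12],[-.064,.005,.12]]),*cp))
crop(d["top"],187,198,40,"pics/x1.png",10); crop(d["side"],255,245,40,"pics/x2.png",10)
cv2.imwrite("pics/x.png",np.hstack([cv2.resize(cv2.imread(f"pics/x{k}.png"),(400,400)) for k in(1,2)]))
```

```text
top 0.7 [160.2, 141.4] [0.70421775 0.37235717 0.        ]
top 0.3 [285.1, 155.3] [ 0.66327886 -0.01010533  0.        ]
[[141.2, 120.7, 170.8, 153.1]]
side 0.72 [189.8, 282.6] [0.71027075 0.36228633 0.        ]
side 0.71 [291.2, 187.7] [ 0.39228096 -0.12217925  0.        ]
[[171.9, 233.9, 201.3, 278.5]]
nose 1.7 [[172.6, 173.7], [164.5, 167.9]] [[232.3, 255.0], [230.3, 237.6]]
nose 1.8 [[172.6, 173.7], [162.0, 167.8]] [[232.3, 255.0], [229.9, 239.7]]
nose 1.9 [[172.6, 173.7], [159.6, 167.7]] [[232.3, 255.0], [229.6, 242.0]]
nose 2.0 [[172.6, 173.7], [157.4, 167.7]] [[232.3, 255.0], [229.3, 244.4]]
nose 2.1 [[172.6, 173.7], [155.4, 167.8]] [[232.3, 255.0], [229.0, 247.0]]
tail 1.7 [[167.2, 217.7], [158.7, 214.4]] [[277.9, 257.2], [278.0, 239.7]]
tail 1.8 [[167.2, 217.7], [156.2, 214.2]] [[277.9, 257.2], [277.9, 241.8]]
tail 1.9 [[167.2, 217.7], [153.8, 214.1]] [[277.9, 257.2], [277.8, 244.2]]
tail 2.0 [[167.2, 217.7], [151.6, 213.9]] [[277.9, 257.2], [277.6, 246.6]]
tail 2.1 [[167.2, 217.7], [149.5, 213.9]] [[277.9, 257.2], [277.5, 249.2]]
[[0.5964938  0.3919772  0.12      ]
 [0.46895211 0.40279927 0.12      ]
 [0.58719358 0.28237106 0.12      ]
 [0.45965189 0.29319313 0.12      ]]
```

View pics/x.png

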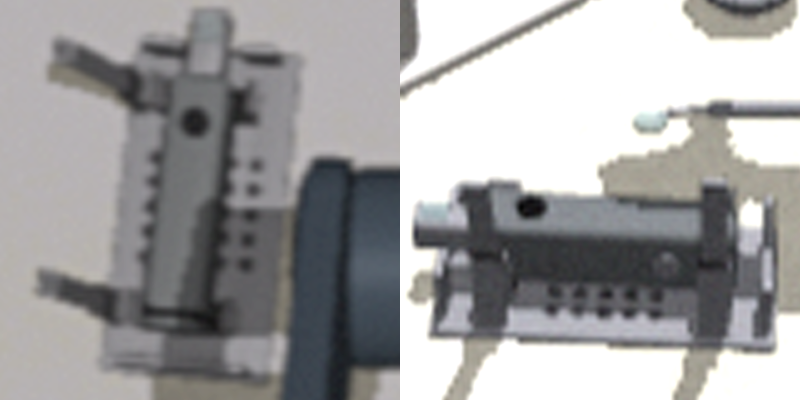

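Run:
```python
from plan import *
plan((.469,.405,.2266),-4.85,8)
```

```text
now [0.4268 0.1103 0.2269] yaw -5.09 t 24.48 q [-0.    0.33  1.91 -0.    0.9   1.66]
[[0.002, -0.0372, 0.0, 0.0, -0.0, -0.03],
[0.002, -0.0372, 0.0, 0.0, -0.0, -0.03],
[0.002, -0.0372, 0.0, 0.0, -0.0, -0.03],
[0.002, -0.0372, 0.0, 0.0, -0.0, -0.03],
[0.0021, -0.0372, 0.0, 0.0, -0.0, -0.03],
[0.0021, -0.0371, 0.0, 0.0, -0.0, -0.03],
[0.0021, -0.0371, 0.0, 0.0, -0.0, -0.03],
[0.0021, -0.0371, 0.0, 0.0, -0.0, -0.03]]
```

Call:
play_rows(steps=[[[0.002,-0.025,0,0,0,0],[0.002,-0.04,0,0,0,0],[0.002,-0.04,0,0,0,0],[0.002,-0.04,0,0,0,0],[0.002,-0.04,0,0,0,0],[0.002,-0.04,0,0,0,0],[0.002,-0.04,0,0,0,0],[0.002,-0.032,0,0,0,0],[0,0,0,0,0,0]]])

```text
t: 25.6
tcp_pos: [0.4691, 0.4067, 0.2266]
tool_rot: [0.999, -0.043, 0.0, -0.0]
force: [-0.1, -0.4, -0.4]
finger_gap: -0.002
```

Call:
play_rows(steps=[[[0,0,0.025,0,0,0],[0,0,0.035,0,0,0],[0,0,0.03,0,0,0],[0,0,0.016,0,0,0],[0,0,0,0,0,0]]])

```text
t: 26.22
tcp_pos: [0.4685, 0.4038, 0.1199]
tool_rot: [0.999, -0.045, -0.001, 0.001]
force: [0.3, -0.1, -0.4]
finger_gap: 0.002
```

```bash
cat > clook.py <<'E'
from look import *
def cl(name):
    st(); s=manip.sense(); c,sn=np.cos(np.radians(-4.85)),np.sin(np.radians(-4.85))
    d=s["tcp_pos"][:2]-[.523,.2828]; print("cradle xy",round(c*d[0]+sn*d[1],4),round(-sn*d[0]+c*d[1],4))
    ims=[]
    for n,cc in(("top",(187,198)),("side",(255,245))):
        crop(manip.snapshot(n),*cc,40,"pics/tmp.png",10); ims.append(cv2.resize(cv2.imread("pics/tmp.png"),(400,400)))
    cv2.imwrite(f"pics/{name}.png",np.hstack(ims))
E
python3 -c "
from clook import *
cl('k1')"
```

```text
[0.4685 0.4038 0.1199] yaw -5.12 tilt 0.17 F [ 0.3 -0.1 -0.4] gap 0.002 t 26.23 q [ 0.53  0.69  1.56 -0.    0.9   2.19]
cradle xy -0.0646 0.116
```

View pics/k1.png

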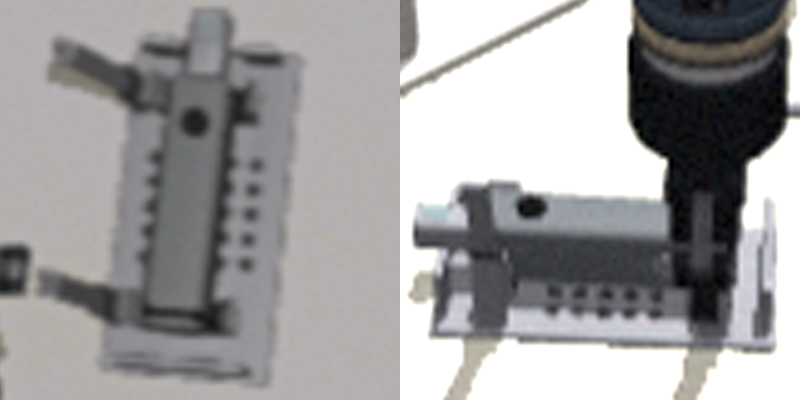

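Call:
play_rows(steps=[[[0,0.015,0,0,0,0],[0,0.015,0,0,0,0],[0,0.015,0,0,0,0],[0,0.015,0,0,0,0],[0,0.013,0,0,0,0],[0,0.013,0,0,0,0],[0,0.01,0,0,0,0],[0,0.007,0.005,0,0,0],[0,0.006,0.005,0,0,0],[0,0,0,0,0,0]]])

```text
t: 27.58
tcp_pos: [0.4588, 0.2955, 0.1101]
tool_rot: [0.999, -0.044, -0.001, 0.001]
force: [-0.3, -0.1, 1.0]
finger_gap: -0.004
```

```bash
python3 -c "
from clook import *
cl('k2')"
```

```text
[0.4588 0.2955 0.1101] yaw -5.09 tilt 0.13 F [-0.3 -0.1  1. ] gap -0.004 t 27.57 q [ 0.37  0.64  1.75 -0.    0.75  2.03]
cradle xy -0.065 0.0072
```

View pics/k2.png

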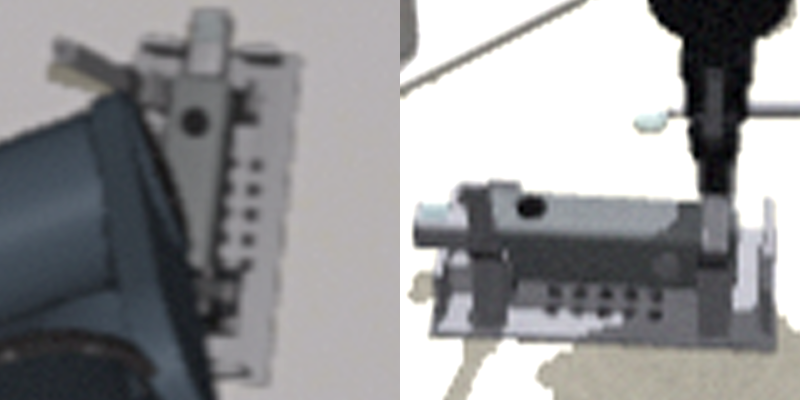

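Call:
play_rows(steps=[[[0,0,0.006,0,0,0],[0,0,0.006,0,0,0],[0,0,0.005,0,0,0],[0,0,0.003,0,0,0],[0,0,0.002,0,0,0],[0,0,0,0,0,0]]])

```text
t: 28.42
tcp_pos: [0.4592, 0.2962, 0.0899]
tool_rot: [0.999, -0.044, -0.0, 0.0]
force: [-1.6, -2.6, 9.0]
finger_gap: 0.001
```

```bash
python3 -c "
from clook import *
cl('k3')"
```

```text
[0.4592 0.2962 0.0899] yaw -5.07 tilt 0.01 F [-1.6 -2.6  9. ] gap 0.001 t 28.43 q [ 0.37  0.67  1.76 -0.    0.71  2.03]
cradle xy -0.0647 0.0079
```

View pics/k3.png

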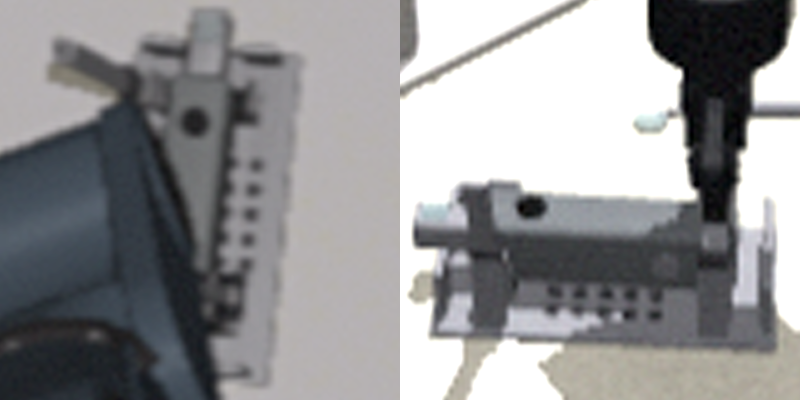

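Call:
play_rows(steps=[[[0,0,0.0015,0,0,0],[0,0,0,0,0,0],[0,0,-0.02,0,0,0],[0,0,-0.04,0,0,0],[0,0,-0.05,0,0,0],[0.02,-0.02,-0.03,0,0,0],[0.035,-0.03,0,0,0,0],[0.035,-0.03,0,0,0,0],[0.0385,-0.028,0,0,0,0],[0,0,0,0,0,0]]])

```text
t: 29.78
tcp_pos: [0.5993, 0.3938, 0.2263]
tool_rot: [0.999, -0.044, 0.001, -0.001]
force: [-1.0, -0.6, -0.9]
finger_gap: 0.002
```

```bash
python3 -c "
from clook import *
cl('k4')"
```

```text
[0.5993 0.3938 0.2263] yaw -5.08 tilt 0.12 F [-1.  -0.6 -0.9] gap 0.002 t 29.77 q [0.43 0.68 1.21 0.   1.25 2.09]
cradle xy 0.0666 0.117
```

View pics/k4.png

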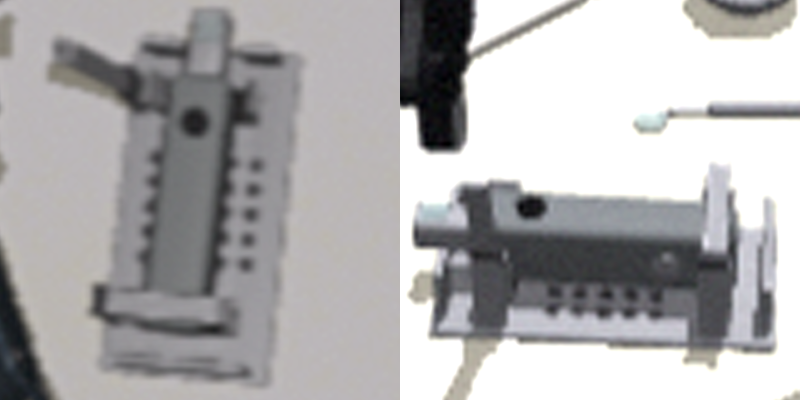

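Call:
play_rows(steps=[[[-0.001,0,0.025,0,0,0],[-0.001,0,0.035,0,0,0],[0,0,0.03,0,0,0],[0,0,0.016,0,0,0],[0,0.01,0,0,0,0],[0,0.015,0,0,0,0],[0,0.015,0,0,0,0],[0,0.015,0,0,0,0],[0,0.015,0,0,0,0],[0,0.013,0,0,0,0]]])

```text
t: 31.12
tcp_pos: [0.5882, 0.3091, 0.1227]
tool_rot: [0.999, -0.045, 0.001, -0.001]
force: [0.2, 1.4, -0.6]
finger_gap: -0.002
```

Call:
play_rows(steps=[[[0,0.01,0,0,0,0],[0,0.008,0.005,0,0,0],[0,0.008,0.005,0,0,0],[0,0,0,0,0,0]]])

```text
t: 31.62
tcp_pos: [0.5847, 0.283, 0.1103]
tool_rot: [0.999, -0.045, -0.001, 0.001]
force: [0.2, 0.4, -0.2]
finger_gap: -0.006
```

```bash
python3 -c "
from clook import *
cl('k5')"
```

```text
[0.5847 0.283  0.1103] yaw -5.1 tilt 0.15 F [ 0.2  0.4 -0.2] gap -0.006 t 31.62 q [ 0.28  0.74  1.48 -0.    0.93  1.94]
cradle xy 0.0614 0.0054
```

View pics/k5.png

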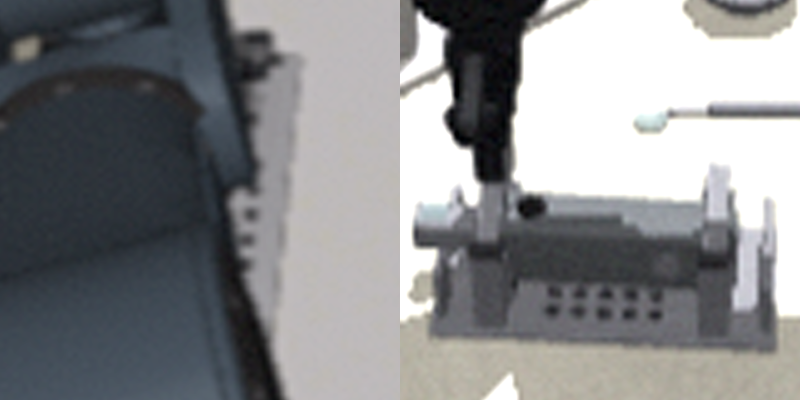

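Finger is over the swung nose clip (about (490,185) in the side half). Press down.

Call:
play_rows(steps=[[[0.001,0,0.006,0,0,0],[0.001,0,0.006,0,0,0],[0,0,0.005,0,0,0],[0,0,0.003,0,0,0],[0,0,0.003,0,0,0],[0,0,0.001,0,0,0],[0,0,0,0,0,0]]])

```text
t: 32.6
tcp_pos: [0.5872, 0.2838, 0.0898]
tool_rot: [0.999, -0.044, 0.0, 0.0]
force: [-3.0, -2.9, 13.1]
finger_gap: -0.002
```

Call:
play_rows(steps=[[[0,0,-0.02,0,0,0],[0,0,-0.04,0,0,0],[0,0,-0.05,0,0,0],[-0.03,0.02,-0.03,0,0,0],[-0.05,0.03,0,0,0,0],[-0.05,0.04,0,0,0,0],[-0.03,0.04,0,0,0,0],[0,0.04,0,0,0,0],[0,0.04,0,0,0,0],[0,0,0,0,0,0]]])

```text
t: 33.85
tcp_pos: [0.4108, 0.0881, 0.2281]
tool_rot: [0.999, -0.046, 0.001, 0.0]
force: [0.6, 0.1, -0.3]
finger_gap: 0.002
```

Run:
```python
from clook import *
st()
d={n:manip.snapshot(n) for n in("top","side")}
cp=(.523,.2828,np.radians(-4.85)); ims=[]
for n,c in(("top",(187,200)),("side",(255,255))):
    s=d[n]; dr=[]
    for x in(.064,-.064):
        for th,col in((0,(0,0,255)),(.12,(0,255,0))):
            P=np.array([[x-.007,.042,.0645],[x+.007,.042,.0645],[x+.007,.042-.075*np.cos(th),.0645+.075*np.sin(th)],[x-.007,.042-.075*np.cos(th),.0645+.075*np.sin(th)],[x-.007,.042,.0645]])
            dr.append((proj(s,place(P,*cp)),col))
    crop(s,*c,40,"pics/tmp.png",10,dr); ims.append(cv2.resize(cv2.imread("pics/tmp.png"),(400,400)))
    crop(s,*c,40,"pics/tmp.png",10); ims.append(cv2.resize(cv2.imread("pics/tmp.png"),(400,400)))
    cv2.imwrite(f"pics/f_{n}.png",np.hstack(ims)); ims=[]
```

```text
[0.4108 0.0881 0.2281] yaw -5.32 tilt 0.07 F [ 0.6  0.1 -0.3] gap 0.002 t 33.85 q [-0.06  0.3   1.96  0.    0.88  1.61]
```

View pics/f_top.png

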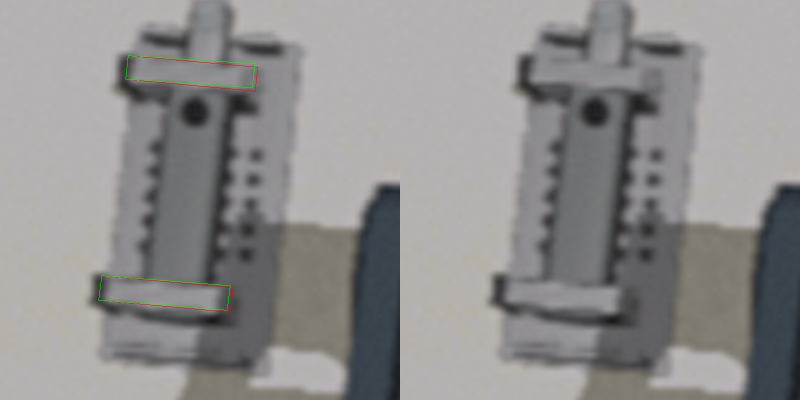

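View pics/f_side.png

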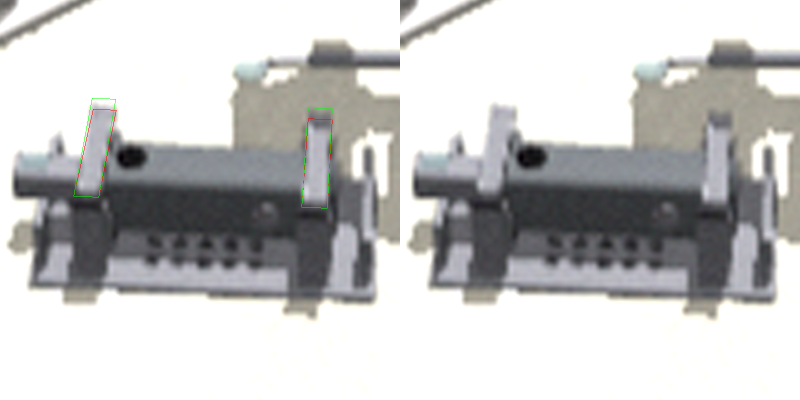

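Run:
```python
from clook import *
print(manip.sign_off()); st()
```

```text
the job is handed in; nothing more can be done
None
the job is handed in; nothing more can be done
```

I ran the whole sequence and handed the job in at about t = 34 s of the 72 s allowed. `sign_off` reports no verdict, so the results below come from my own checks.

- **Showing:** I gripped the wand at its middle and showed left side, nose end, then right side. Each was held still for at least 0.5 s. The measured TCP was within about 1 mm and 0.2° of the planned viewing poses, and the projected wand outline matched the side camera pictures to a few mm.
- **Cradle:** The wand lies in the steel cradle with its nose through the notch. The weight came off the gripper (-2.7 N to about 0 N) before I let go, and the outline in both views fits to about 2 mm.
- **Clips:** I pushed both clips over and pressed each to a hard stop, at 9 N (tail) and 13 N (nose), with the fingertips at 0.065 m both times. The final overlays agree with angle 0. In the side view the tail clip's end lies slightly above the zero line, which I put down to the upturned tab.
- **Robot at the end:** The gripper is clear of everything. No contact force appeared near the camera.

The top and side views disagreed by about 2–4 mm on the cradle's y position, so I used a value in between, inside the 5 mm play. I did not measure the bystanders again at the end; the paths were planned clear of them, and no unexpected forces showed.

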